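# Change the workpiece inside a brick-shielded brazing hearth

## Task

Change the workpiece on the brazing hearth: first move the two loose shield bricks off the hearth and stand both on the plywood board, then lift the finished copper joint out from between them and stand it in the shallow steel tray, and stand the waiting stepped copper part on the middle of the white ring mark. Only then put each brick back exactly where it stood before (the long and the short one each on its own side, square to the hearth). Keep bricks and parts upright throughout and leave the jar and the brush alone.

Things in the scene. Friction and masses are not known exactly. Their poses are not given: they have to be found in the camera images.
- hearth: Fixed dark steel plate 200 (x) x 190 (y) x 8 mm, top at +8 mm. Origin: centre of its underside, under the centre of a white ring mark 56 mm across. A fixed backstop brick, 32 (x) x 40 (y) mm, its top 68 mm above the bench, is centred 48 mm from the origin towards -x. The loose bricks start about 48 mm to +y and -y of the ring, long side along x; which is on which side varies.
- board: Fixed plain plywood board 160 (x) x 200 (y) x 12 mm lying on the bench, the side area for both bricks. Origin: centre of its underside; top at +12 mm.
- tray: Fixed shallow open steel tray 140 x 140 mm, walls 4 mm thick and 16 mm high, floor 4 mm thick. Origin: centre of its underside.
- long_brick: Loose cream fire brick standing on edge, 114 (x) x 32 (y) x 100 (z) mm, about 0.33 kg. Origin: centre of its underside; x along its length, z up. Only its upper part can be gripped across the 32 mm at the start, above the joint beside it.
- short_brick: Loose cream fire brick standing on edge, shorter: 84 (x) x 32 (y) x 100 (z) mm, about 0.25 kg. Origin: centre of its underside; x along its length, z up. Gripped like the long one.
- finished_joint: The loose finished joint, an upright plain copper cylinder 40 mm across, 46 mm high, with a thin brass bead round it 10 to 14 mm above its foot, about 0.22 kg. Stands on the hearth's ring mark with about 12 mm between it and each brick and the backstop, too little for a finger. Origin: centre of its underside, z up.
- next_part: Loose waiting part: an upright stepped copper piece, 58 mm high: a round foot 36 mm across and 12 mm high, a cone up to 18 mm, above it a stem 24 mm across. Stands on the bare bench, about 0.18 kg. Origin: centre of its underside, z up.
- jar: Bystander: loose closed jar 60 mm across, 65 mm high, on the bench. Origin: centre of its underside.
- brush: Bystander: loose hand brush lying on the bench beyond the hearth, roughly along y. Origin: on its axis, underside.
There are look-alikes about, which are no part of the job. Leave any pink or yellow look-alike of the long_brick alone.

How it is judged:
By the outcome, as a careful person would: the job done as asked, in the order asked, and still so for the second after the job is handed in, with the robot touching nothing.
It also fails if it takes over 126 s, if anything falls off the work surface, if the arm or the gripper's body presses on something with over 40 N, if the wrist force passes 120 N, or if a joint passes its speed limit or range.

## Robot

A 6-joint arm with a two-finger parallel gripper is mounted at the origin on the work surface. World frame = base frame: x ahead of the robot, y to its left, z up, the work surface at z = 0. Lengths are in m, angles in rad, forces in N, time in s.
With the tool pointing down it reaches from about 0.35 to 0.725 m from the base axis. Payload 6 kg.
Tool frame: the origin (TCP) lies between the finger pads; the fingertips stand 11 mm ahead of it and the grasp point (between the pads) lies 8 mm behind it; z points along the fingers, y is the direction in which the jaws open and shut (so a half turn about z gives the same grasp; the last joint's range is limited). The gripper opens to 85 mm and grips with 20 to 120 N. Pads are 22 mm wide; open, the fingers measure 114 mm over their backs; the gripper's body (76 mm by 85 mm) begins 54 mm behind the grasp point. The pads swing forward as they close: fully open they stand 13 mm farther back than shut.
Start: joints at [-0.827, 0.04, 0.085, 0, -1.615, -0.334], TCP at [0.239, -0.55, 0.242] pointing down, gripper open.
Joint ranges: [-2.56, 2.56], [-1.29, 2.01], [-1.08, 1.49], [-3.29, 1.98], [-2.81, -0.18], [-2.99, 2.99]. Speed limits (rad/s): [2.57, 2.57, 3.01, 3.14, 3.14, 3.14].

## Interface

Orientations are given as [roll, pitch, yaw] about the fixed x, y, z axes, in that order (R = Rz(yaw) Ry(pitch) Rx(roll)).
In Python, from workcell import * gives the robot as it stands. The module is installed in compiled form; this text tells all that it offers.
- The arm moves only by the tool arm_command, never from a script. Its argument "deltas" is a list of rows, each a list of 2 entries, a list of its own where there are three numbers: the shift along the world's x, y, z in units of 50 mm (1.0 is 50 mm), then the turn, a rotation vector about the world's x, y, z in units of 6 degrees (1.0 is 6 degrees). In form: [[[tx, ty, tz], [wx, wy, wz]], ...]. A call has 1 to 5 rows; each row shifts and turns the commanded pose from where the row before left it; what a row does not reach is not made up. A row lasts 1/8 s, in which the tool goes at most 62.5 mm and 10.7 degrees, less where a joint would pass 70% of its speed; a pose out of reach is approached as far as the arm can. A call is refused whole if a number of a shift passes 1 or a number of a turn 1, either way. A call with a gripper value outside its range is refused whole. "hand" is the finger opening in mm, from 0 to 85.4, set as the call begins (left out, the last holds). The fingers move at their own pace and stop on an object; the grip force is fixed at half the most. Time passes only in rows, so rows that do not move let the fingers close. It gives the time, the measured TCP pose, the force and the opening at its end, in the units of the state.
- state(): the state, without advancing time (a new reading comes with each control period).
- read_camera(name): name is "side" or "top"; returns a dict with "pixels" (384x512x3 uint8, red, green, blue), "depth" (384x512 float32, m along the optical axis (not along the pixel's ray), 0 where there is no reading), "fov_y" (degrees; the focal length in pixels is half the picture's height over the tangent of half this angle, whatever the lens; pixels are square), "cx", "cy" (the principal point, pixels), "rvec" (rotation vector, rad) and "tvec" (3), from world to camera coordinates, as OpenCV has them. Camera axes: x right, y down, z forward; pixel columns grow to the right and rows downward; lengths in m; the calibration is good to about 2 mm. A picture is of the moment at which its call begins.
- sign_off(): hands the job in, once; it reports no verdict.
Trained networks look in a picture, given as the dict that the camera call returned (one of the last four; its "shot" number tells which), for a name from the list of things; names that differ only in an ending like _2 or _b are one class to them, and where a whole thing is asked for, a point or a joint stands for the part that bears it (a point fixed in the world has none). Each returns a list of dicts, best first, with "score" (0 to 1); they miss things now and then, are a little off and sometimes report something else, mostly with a low value. They report only what shows in the picture. A call takes as long as a camera call. They do not tell look-alikes from the thing itself.
- boxes_of(thing, picture): "uv" ([column, row] in pixels, amid what is visible of it).
- cut_out(thing, picture): "pixels" (384x512 bool, what is visible of it) and "uv" ([column, row] in pixels, amid what is visible of it).
- spot_point(thing, picture): "uv" ([column, row] in pixels: a listed point, or the origin of a listed thing).
The state is a dict: "time": time; "joint_positions": joint angles; "joint_velocities": joint speeds; "tau": joint torques, N m; "tool_pos": TCP position; "tcp_rot": TCP orientation; "wrist_force": force on the tool from outside, world axes, zero at the start; "wrist_torque": the same for the moment, N m; "gripper_width": opening from 0.0 (shut) to 1.0 (fully open).
Only numpy, scipy, OpenCV 4.12 (cv2) and the standard library are available. Lean on these libraries where they do the work, as an engineer would, in place of code of your own. Each camera call takes 0.05 s, during which the arm holds its last target.

## Working session

There is one attempt and no reset: what is moved stays moved. The work goes in short steps, Python scripts to look and compute and a tool call to move; the robot and the scene stay as the last step left them, time stands still between calls to the robot, and variables do not carry over. Pictures are saved under pics/ and viewed, and the job is handed in when it is done.

Besides the shell and the picture viewer there is one more tool, called after "Call:" in YAML: its name, and indented under it one key for each argument. arm_command: Moves the arm, as the interface text tells. Its arguments: {"type":"object","properties":{"deltas":{"type":"array","items":{"type":"array"}},"hand":{"type":"number"}},"required":["deltas"]}

```bash
mkdir -p pics
cat > h.py <<'E'
import numpy as np, cv2
from workcell import *
def cam(name):
    p=read_camera(name); return p
def world(p,uvs,depth=None):
    f=p["pixels"].shape[0]/2/np.tan(np.radians(p["fov_y"])/2)
    R=cv2.Rodrigues(np.array(p["rvec"],float))[0]; t=np.array(p["tvec"],float).ravel()
    out=[]
    for u,v in uvs:
        d=p["depth"][int(round(v)),int(round(u))] if depth is None else depth
        c=np.array([(u-p["cx"])/f*d,(v-p["cy"])/f*d,d]); out.append(R.T@(c-t))
    return np.array(out)
def cloud(p):
    h,w=p["depth"].shape
    f=h/2/np.tan(np.radians(p["fov_y"])/2)
    R=cv2.Rodrigues(np.array(p["rvec"],float))[0]; t=np.array(p["tvec"],float).ravel()
    u,v=np.meshgrid(np.arange(w),np.arange(h)); d=p["depth"]
    c=np.stack([(u-p["cx"])/f*d,(v-p["cy"])/f*d,d],-1)
    W=(c-t)@R; W[d<=0]=np.nan
    return W
def save(p,n,crop=None,s=1):
    im=p["pixels"][:,:,::-1]
    if crop: im=im[crop[1]:crop[3],crop[0]:crop[2]]
    cv2.imwrite("pics/"+n+".png",cv2.resize(im,None,fx=s,fy=s,interpolation=cv2.INTER_CUBIC))
E
python3 - <<'E'
from h import *
s=state(); print({k:np.round(v,3) for k,v in s.items()})
for n in ("top","side"):
    p=cam(n); save(p,n+"0",s=1.5); print(n,p["fov_y"],p["cx"],p["cy"],p["rvec"],p["tvec"]); np.save(n+"0.npy",p,allow_pickle=True)
    for th in ["hearth","board","tray","long_brick","short_brick","finished_joint","next_part","jar","brush"]:
        print(th,[(np.round(b["uv"]).tolist(),round(b["score"],2)) for b in boxes_of(th,p)][:5])
E
```

```text
{'time': np.float64(0.0), 'joint_positions': array([-0.827,  0.041,  0.084, -0.   , -1.616, -0.334]), 'joint_velocities': array([-0.001, -0.   ,  0.   ,  0.001, -0.001,  0.001]), 'tau': array([ 2.0000e-03, -3.6821e+01,  3.4741e+01,  6.9320e+00, -5.0000e-03,
        0.0000e+00]), 'tool_pos': array([ 0.239, -0.55 ,  0.241]), 'tcp_rot': array([ 3.14 , -0.   , -2.732]), 'wrist_force': array([ 0.61 , -0.468, -0.079]), 'wrist_torque': array([ 0.034,  0.   , -0.006]), 'gripper_width': np.float64(0.997)}
top 43.89717961026014 253.03518496308433 194.6232871857539 [ 2.16779894 -2.1632238   0.07237705] [0.02119802 0.57068638 1.16699911]
hearth [([265.0, 202.0], 0.96)]
board [([376.0, 250.0], 0.9)]
tray [([152.0, 240.0], 0.93)]
long_brick [([250.0, 277.0], 0.77), ([287.0, 193.0], 0.73), ([315.0, 107.0], 0.6)]
short_brick [([240.0, 195.0], 0.84)]
finished_joint []
next_part [([172.0, 158.0], 0.72)]
jar [([355.0, 161.0], 0.63)]
brush [([268.0, 111.0], 0.71)]
side 47.37346658284111 255.08097218786028 193.07135889514137 [ 0.70229745 -2.687849    0.9881172 ] [0.53111587 0.23442415 0.78545446]
hearth [([286.0, 213.0], 0.74), ([175.0, 262.0], 0.46)]
board [([376.0, 146.0], 0.91)]
tray [([254.0, 332.0], 0.97)]
long_brick [([286.0, 164.0], 0.9), ([253.0, 86.0], 0.82), ([215.0, 119.0], 0.78), ([357.0, 234.0], 0.59), ([262.0, 197.0], 0.56)]
short_brick [([264.0, 193.0], 0.73)]
finished_joint []
next_part [([173.0, 263.0], 0.72)]
jar [([285.0, 126.0], 0.64)]
brush [([197.0, 164.0], 0.77)]
```

View pics/top0.png

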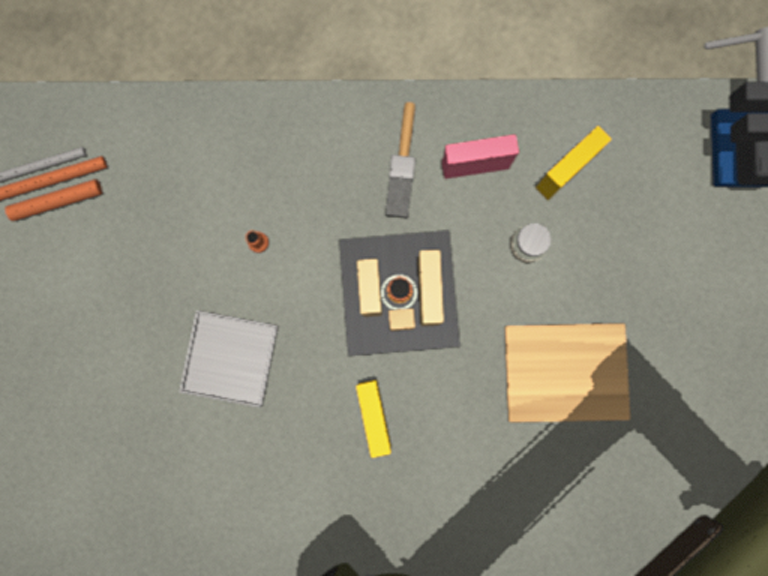

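View pics/side0.png

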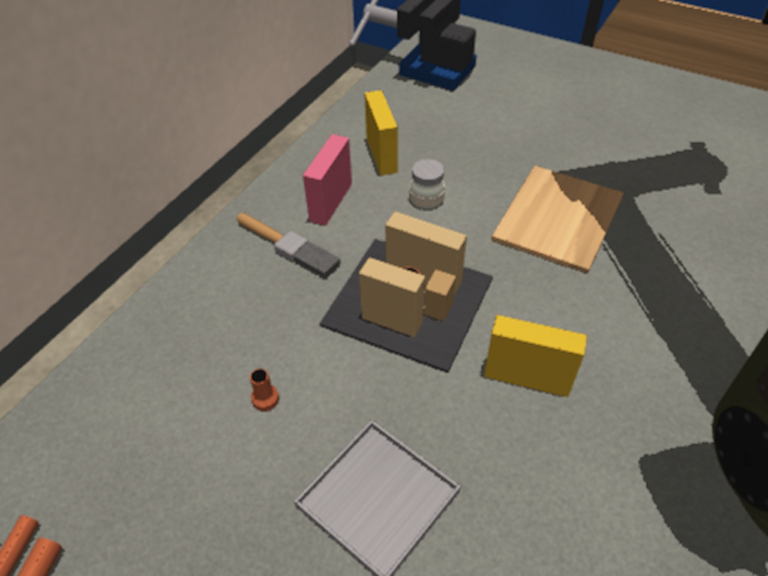

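Top view, original pixels: the long_brick look-alikes are the cream brick on the hearth (287,191), yellow (250,279), pink (321,104) and yellow (383,107). I choose the cream one at (287,191). The cream short brick is at (246,191), the finished joint at (266,194), the waiting part at (172,160), and the backstop at (267,212). Next I measure them and check a crop.

```bash
cat > meas.py <<'E'
from h import *
def rect(W,box,z0,z1,mask=None):
    u0,v0,u1,v1=box
    S=W[v0:v1,u0:u1].reshape(-1,3)
    k=(S[:,2]>z0)&(S[:,2]<z1)
    S=S[k]
    r=cv2.minAreaRect((S[:,:2]*1000).astype(np.float32))
    return len(S),np.round(r[0],1),np.round(r[1],1),round(r[2],2),np.round(np.median(S[:,2])*1000,1), np.round(S[:,:2].mean(0)*1000,1)
E
python3 - <<'E'
from meas import *
p=np.load("top0.npy",allow_pickle=True).item(); W=cloud(p)
save(p,"crop0",(220,145,315,245),6)
print("long",rect(W,(272,155,305,225),.1,.116))
print("short",rect(W,(232,160,260,220),.1,.116))
print("back",rect(W,(255,200,280,225),.06,.076))
print("joint",rect(W,(255,180,280,204),.046,.062))
print("part",rect(W,(150,140,190,180),.052,.066))
print("part all",rect(W,(150,140,190,180),.006,.066))
print("hearth",rect(W,(215,140,315,245),.004,.012))
print("board",rect(W,(325,205,430,290),.008,.016))
print("tray",rect(W,(110,195,195,280),.01,.02))
print("trayfloor",rect(W,(110,195,195,280),.003,.02))
print("jar",rect(W,(335,140,372,180),.05,.08))
print("yel1",rect(W,(220,240,280,320),.06,.13))
print("pink",rect(W,(290,80,350,125),.06,.13))
print("brush",rect(W,(250,60,285,150),.01,.13))
print(np.nanmax(W[60:150,250:285,2]))
E
```

```text
long (672, array([572.6, -60. ]), array([113.2,  32.2]), 2.64, np.float64(107.7), array([572.3, -59.8]))
short (488, array([573.8,  37.1]), array([84., 32.]), 4.53, np.float64(107.8), array([573.2,  37. ]))
back (221, array([524.8, -14.1]), array([32.2, 39.6]), 4.69, np.float64(68.0), array([524.3, -14.3]))
joint (207, array([575. , -11.1]), array([36.7, 39.1]), 89.56, np.float64(54.1), array([574.7, -11.7]))
part (75, array([659.4, 231.3]), array([23.5, 22.4]), 59.48, np.float64(58.0), array([658.3, 230. ]))
part all (188, array([673.4, 248.3]), array([86.7, 45.4]), 51.14, np.float64(31.4), array([657.2, 228.5]))
hearth (3959, array([580.1,  -5.6]), array([253.4, 266.4]), 89.71, np.float64(7.9), array([572.8,  -6.9]))
board (4734, array([ 439. , -291.4]), array([160.1, 204. ]), 1.62, np.float64(12.0), array([ 438.5, -290.1]))
tray (395, array([460.2, 275.7]), array([140.6, 140.2]), 79.4, np.float64(15.4), array([458.5, 276.9]))
trayfloor (2789, array([465.3, 280.3]), array([214.3, 216.2]), 0.77, np.float64(5.2), array([459. , 278.6]))
jar (387, array([ 653.8, -228.8]), array([49.8, 52.9]), 46.01, np.float64(64.7), array([ 653.1, -228. ]))
yel1 (717, array([368.3,  29.7]), array([113.9,  32.1]), 12.27, np.float64(99.9), array([368.8,  29.2]))
pink (826, array([ 793. , -141.4]), array([ 33.7, 114.3]), 8.79, np.float64(98.6), array([ 789.4, -140.5]))
brush (895, array([800.8, -17.4]), array([ 41.5, 199. ]), 82.95, np.float64(17.9), array([782.5, -15.1]))
0.02698313311955422
```

Run:
```python
from h import *
for n in ("side",):
    p=np.load("side0.npy",allow_pickle=True).item()
    save(p,"crops0",(200,130,340,255),5)
```

```text
(no output)
```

View pics/crop0.png

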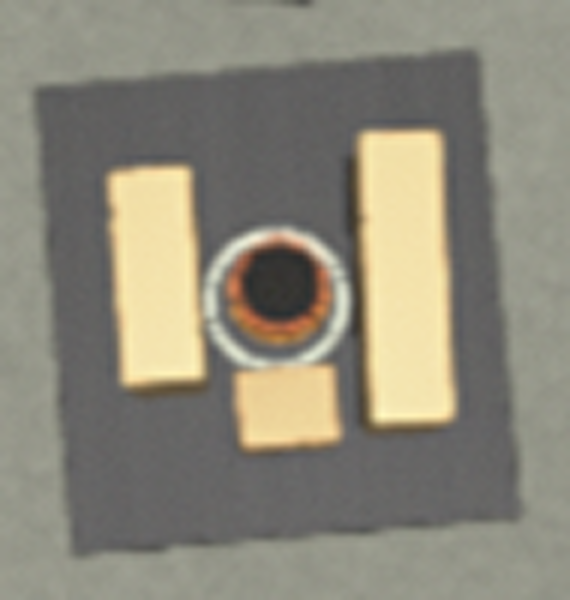

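View pics/crops0.png

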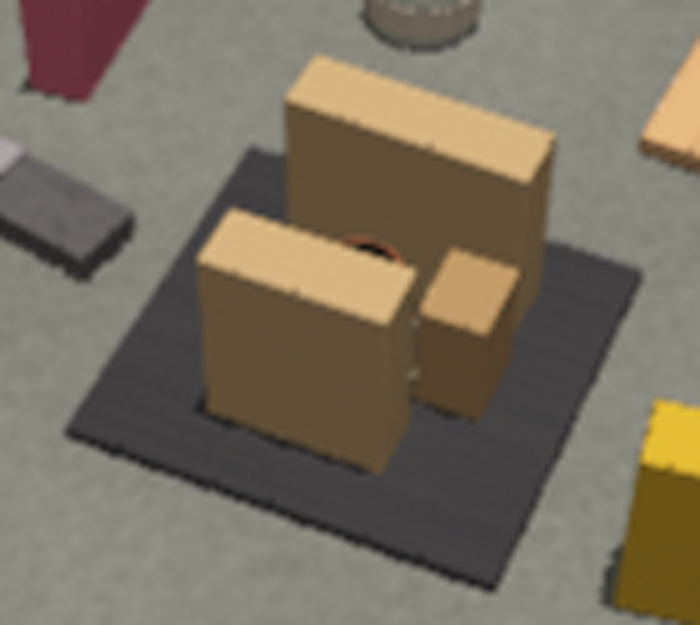

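```bash
cat > edges.py <<'E'
from meas import *
# precise yaw: fit lines to long edges of top-face masks
def yaw_edges(W,box,z0,z1,yaw0):
    u0,v0,u1,v1=box
    S=W[v0:v1,u0:u1].reshape(-1,3); S=S[(S[:,2]>z0)&(S[:,2]<z1)][:,:2]*1000
    c,s=np.cos(yaw0),np.sin(yaw0); R=np.array([[c,s],[-s,c]])
    L=S@R.T
    # bins along x: max/min of y
    out=[]
    x0,x1=np.percentile(L[:,0],[6,94]); bins=np.arange(x0,x1,4)
    for f in (np.max,np.min):
        xs=[];ys=[]
        for b in bins:
            k=(L[:,0]>=b)&(L[:,0]<b+4)
            if k.sum()>3: xs.append(b+2); ys.append(f(L[k,1]))
        out.append(np.degrees(yaw0+np.arctan(np.polyfit(xs,ys,1)[0])))
    return np.round(out,2)
E
python3 - <<'E'
from edges import *
p=np.load("top0.npy",allow_pickle=True).item(); W=cloud(p)
print("long",yaw_edges(W,(272,155,305,225),.1,.116,.07))
print("short",yaw_edges(W,(232,160,260,220),.1,.116,.07))
print("back",yaw_edges(W,(255,200,280,225),.06,.076,.07))
# hearth by colour
im=p["pixels"].astype(int); g=im.mean(2); 
m=((g<100)&(im.max(2)-im.min(2)<25)).astype(np.uint8); m[:140]=0;m[245:]=0;m[:,:215]=0;m[:,315:]=0
n,l,st,_=cv2.connectedComponentsWithStats(m); i=1+np.argmax(st[1:,4]); m=(l==i)
c=cv2.findContours(m.astype(np.uint8),cv2.RETR_EXTERNAL,cv2.CHAIN_APPROX_NONE)[0][0]
hull=cv2.convexHull(c)[:,0]
def plane(p,uv,z):
    f=192/np.tan(np.radians(p["fov_y"])/2);R=cv2.Rodrigues(np.array(p["rvec"],float))[0]; t=np.array(p["tvec"],float).ravel()
    d=np.c_[(uv-[p["cx"],p["cy"]])/f,np.ones(len(uv))]@R; o=-R.T@t
    return o+d*((z-o[2])/d[:,2])[:,None]
H=plane(p,hull.astype(float),.008)[:,:2]*1000
print("hearth",cv2.minAreaRect(H.astype(np.float32)))
# ring: white pixels, near
w=(g>150)&(im.max(2)-im.min(2)<30); w[:175]=0;w[215:]=0;w[:,:250]=0;w[:,282:]=0
v,u=np.nonzero(w); P=plane(p,np.c_[u,v].astype(float),.008)[:,:2]*1000
A=np.c_[2*P,np.ones(len(P))]; x=np.linalg.lstsq(A,(P**2).sum(1),rcond=None)[0]
print("ring",len(P),x[:2],np.sqrt(x[2]+x[0]**2+x[1]**2))
q=np.load("side0.npy",allow_pickle=True).item(); V=cloud(q)
for n,b in dict(long=(255,140,312,190),short=(236,170,286,225)).items(): print("side",n,rect(V,b,.1,.116))
print("side part",rect(V,(160,240,190,275),.052,.066), "tray",rect(V,(190,275,315,384),.01,.02),"back",rect(V,(278,175,308,205),.06,.072))
E
```

```text
long [2.64 2.95]
short [4.32 4.69]
back [-5.74  6.85]
hearth ((584.3085327148438, -7.5590667724609375), (171.55563354492188, 187.49679565429688), 4.5935211181640625)
ring 128 [573.04217419  -9.03871916] 28.441521147020786
side long (973, array([570.1, -11.5]), array([113.7, 129.9]), 2.69, np.float64(107.3), array([568.3, -28.5]))
side short (584, array([573.3,  38.4]), array([84.3, 34.3]), 4.52, np.float64(107.3), array([571.9,  40.1]))
side part (121, array([658.4, 230.9]), array([22.7, 23. ]), 10.68, np.float64(57.8), array([657.4, 232.2])) tray (855, array([460.4, 276.6]), array([140.9, 140.9]), 79.67, np.float64(14.9), array([459.4, 278.4])) back (340, array([524.1, -11.4]), array([51.7, 88.5]), 21.69, np.float64(67.1), array([525.5, -16.7]))
```

Run:
```python
from edges import *
for n,box in (("top",(212,140,318,245)),("side",(205,150,335,252))):
    p=np.load(n+"0.npy",allow_pickle=True).item(); W=cloud(p)
    im=p["pixels"].astype(int); g=im.mean(2); u0,v0,u1,v1=box
    M=np.zeros(g.shape,bool); M[v0:v1,u0:u1]=1
    m=M&(g<95)&(abs(W[...,2]-.008)<.004)
    S=W[m][:,:2]*1000
    c,s=np.cos(.08),np.sin(.08);R=np.array([[c,s],[-s,c]]);L=S@R.T
    print(n,len(S),L.min(0),L.max(0))
    for a in (0,1):
      lo,hi=np.percentile(L[:,a],[4,96])
      for f in (np.max,np.min):
        xs=[];ys=[]
        for b in np.arange(lo,hi,6):
            k=(L[:,a]>=b)&(L[:,a]<b+6)
            if k.sum()>3: xs.append(b+3);ys.append(f(L[k,1-a]))
        xs=np.array(xs);ys=np.array(ys)
        for _ in range(3):
            q=np.polyfit(xs,ys,1);r=abs(ys-np.polyval(q,xs));kk=r<=max(2,np.median(r)*2.5);xs,ys=xs[kk],ys[kk]
        print(a,f.__name__,len(xs),np.round(np.degrees(.08+(1 if a==0 else -1)*np.arctan(q[0])),2),round(np.polyval(q,xs.mean()),1))
```

```text
top 532 [ 469.37567404 -148.44610026] [704.12968116  38.71982361]
0 max 23 44.03 5.3
0 min 21 -1.31 -141.9
1 max 18 4.84 665.7
1 min 27 1.78 539.5
side 3104 [ 401.36436372 -229.90023632] [738.49287449  42.26409838]
0 max 33 4.87 40.1
0 min 33 28.0 -82.0
1 max 24 4.54 668.4
1 min 27 4.97 470.4
```

Call:
arm_command:
  deltas:
    - [[0.55,0.8,0],[0,0,-0.3]]
    - [[0.55,0.8,0],[0,0,-0.3]]
    - [[0.55,0.8,0],[0,0,-0.3]]
    - [[0.55,0.8,0],[0,0,-0.3]]
    - [[0.55,0.8,0],[0,0,-0.3]]
  hand: 60

```text
time: 1.62
tool_pos: [0.3772, -0.3489, 0.2425]
tcp_rot: [-3.141, 0.0, -2.89]
wrist_force: [2.0, -0.6, -0.1]
gripper_width: 0.702
```

Call:
arm_command:
  deltas:
    - [[0.55,0.8,0],[0,0,-0.3]]
    - [[0.55,0.8,0],[0,0,-0.3]]
    - [[0.55,0.8,0],[0,0,-0.3]]
    - [[0.55,0.8,0],[0,0,-0.3]]
    - [[0.55,0.8,0],[0,0,-0.3]]

```text
time: 2.25
tool_pos: [0.5148, -0.1488, 0.2425]
tcp_rot: [-3.142, 0.001, -3.047]
wrist_force: [0.6, -0.3, -0.1]
gripper_width: 0.701
```

Call:
arm_command:
  deltas:
    - [[0.55,0.8,0],[0,0,-0.2]]
    - [[0.55,0.8,0],[0,0,-0.2]]
    - [[0,0,0],[0,0,0]]

```text
time: 2.62
tool_pos: [0.57, -0.0678, 0.2411]
tcp_rot: [3.141, -0.002, -3.085]
wrist_force: [-0.8, -1.0, 0.0]
gripper_width: 0.702
```

```bash
cat > st.py <<'E'
from h import *
s=state(); print(round(s["time"],2),"pos",np.round(s["tool_pos"]*1000,1) if hasattr(s["tool_pos"],"shape") else s["tool_pos"],"rpy deg",np.round(np.degrees(s["tcp_rot"]),2),"F",np.round(s["wrist_force"],1),"w mm",round(s["gripper_width"]*85.4,1))
E
python3 st.py
```

```text
2.62 pos [570.  -67.8 241.1] rpy deg [ 1.7998e+02 -1.0000e-01 -1.7674e+02] F [-0.8 -1.   0. ] w mm 59.9
```

Call:
arm_command:
  deltas:
    - [[0.05,0.156,-0.4],[0,0,-0.04]]
    - [[0,0,-0.7],[0,0,0]]
    - [[0,0,-0.7],[0,0,0]]
    - [[0,0,-0.6],[0,0,0]]
    - [[0,0,0],[0,0,0]]

```text
time: 3.25
tool_pos: [0.5693, -0.0632, 0.1186]
tcp_rot: [3.142, -0.006, -3.093]
wrist_force: [0.0, -0.0, -0.4]
gripper_width: 0.703
```

```bash
python3 st.py
python3 - <<'E'
from h import *
p=cam("top"); save(p,"t1",(215,100,345,245),5); p=cam("side"); save(p,"s1",(180,60,340,255),4)
E
```

```text
3.25 pos [569.3 -63.2 118.6] rpy deg [ 180.     -0.34 -177.24] F [ 0.  -0.  -0.4] w mm 60.0
```

View pics/s1.png

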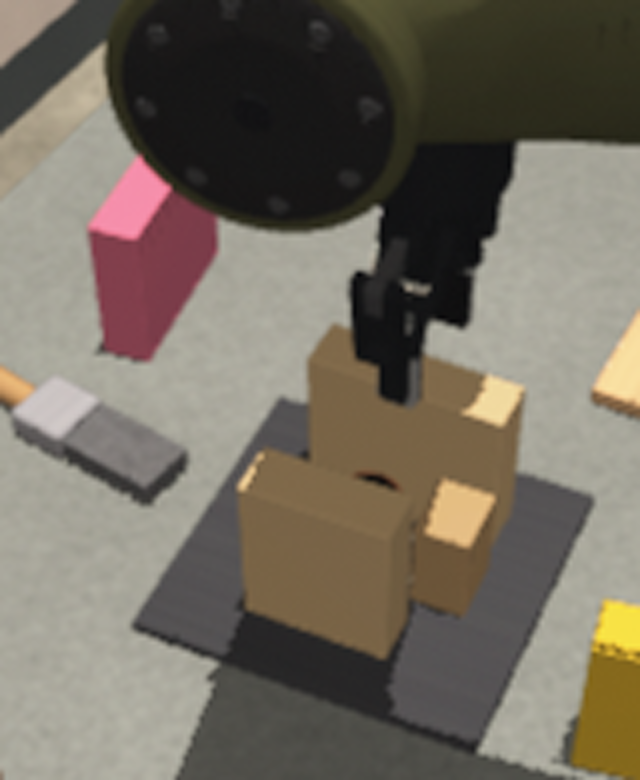

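The side view shows the fingers straddling the long brick (near finger at crop (400,370)), clear of the joint and the short brick.

```bash
python3 st.py
```

```text
3.35 pos [571.5 -63.1 123. ] rpy deg [-1.7997e+02  4.0000e-02 -1.7720e+02] F [1.1 0.  1. ] w mm 59.8
```

Call:
arm_command:
  deltas:
    - [[0.02,0.06,-0.3],[0,0,0]]
    - [[0,0,-0.3],[0,0,0]]
    - [[0,0,-0.18],[0,0,0]]
    - [[0,0,0],[0,0,0]]
    - [[0,0,0],[0,0,0]]

```text
time: 3.98
tool_pos: [0.5728, -0.0595, 0.0837]
tcp_rot: [-3.141, 0.001, -3.092]
wrist_force: [0.1, 0.1, -0.0]
gripper_width: 0.698
```

Call:
arm_command:
  deltas:
    - [[0,0,0],[0,0,0]]
    - [[0,0,0],[0,0,0]]
    - [[0,0,0],[0,0,0]]
    - [[0,0,0],[0,0,0]]
    - [[0,0,0],[0,0,0]]
  hand: 0

```text
time: 4.6
tool_pos: [0.5729, -0.0596, 0.0839]
tcp_rot: [-3.141, 0.001, -3.092]
wrist_force: [-0.7, -1.7, 4.2]
gripper_width: 0.368
```

```bash
python3 st.py
```

```text
4.6 pos [572.9 -59.6  83.9] rpy deg [-1.7999e+02  6.0000e-02 -1.7716e+02] F [-0.7 -1.7  4.2] w mm 31.4
```

Call:
arm_command:
  deltas:
    - [[0,0,0.2],[0,0,0]]
    - [[0,0,0.4],[0,0,0]]
    - [[0,0,0.6],[0,0,0]]
    - [[0,0,0.6],[0,0,0]]
    - [[0,0,0.2],[0,0,0]]

```text
time: 5.22
tool_pos: [0.5733, -0.0595, 0.1862]
tcp_rot: [3.141, 0.004, -3.092]
wrist_force: [-0.0, 0.2, -3.6]
gripper_width: 0.369
```

Call:
arm_command:
  deltas:
    - [[-0.2,-0.4,0],[0,0,0]]
    - [[-0.3,-0.6,0],[0,0,0]]
    - [[-0.4,-0.8,0],[0,0,0]]
    - [[-0.4,-0.9,0],[0,0,0]]
    - [[-0.4,-0.9,0],[0,0,0]]

```text
time: 5.85
tool_pos: [0.4857, -0.241, 0.1819]
tcp_rot: [3.141, -0.002, -3.092]
wrist_force: [-0.1, -0.2, -4.1]
gripper_width: 0.365
```

Call:
arm_command:
  deltas:
    - [[-0.4,-0.9,0],[0,0,-0.1]]
    - [[-0.4,-0.7,0],[0,0,-0.1]]
    - [[-0.18,-0.4,0],[0,0,0]]
    - [[0,0,0],[0,0,0]]
    - [[0,0,0],[0,0,0]]

```text
time: 6.48
tool_pos: [0.438, -0.3392, 0.1824]
tcp_rot: [3.141, -0.001, -3.113]
wrist_force: [-0.1, -0.0, -3.9]
gripper_width: 0.367
```

```bash
python3 st.py
```

```text
6.47 pos [ 438.  -339.2  182.4] rpy deg [ 1.7994e+02 -7.0000e-02 -1.7838e+02] F [-0.1 -0.  -3.9] w mm 31.3
```

Call:
arm_command:
  deltas:
    - [[0,0,-0.6],[0,0,0]]
    - [[0,0,-0.6],[0,0,0]]
    - [[0,0,-0.4],[0,0,0]]
    - [[0,0,-0.15],[0,0,0]]
    - [[0,0,-0.06],[0,0,0]]

```text
time: 7.1
tool_pos: [0.4389, -0.3395, 0.0932]
tcp_rot: [-3.141, 0.0, -3.112]
wrist_force: [1.0, 0.1, -3.2]
gripper_width: 0.365
```

Call:
arm_command:
  deltas:
    - [[0,0,-0.04],[0,0,0]]
    - [[0,0,-0.02],[0,0,0]]
    - [[0,0,0],[0,0,0]]
    - [[0,0,0],[0,0,0]]

```text
time: 7.6
tool_pos: [0.4387, -0.3396, 0.09]
tcp_rot: [-3.142, 0.0, -3.113]
wrist_force: [-1.1, 0.1, -4.5]
gripper_width: 0.369
```

Call:
arm_command:
  deltas:
    - [[0,0,-0.02],[0,0,0]]
    - [[0,0,-0.02],[0,0,0]]
    - [[0,0,0],[0,0,0]]
    - [[0,0,0],[0,0,0]]

```text
time: 8.1
tool_pos: [0.4386, -0.3395, 0.088]
tcp_rot: [-3.142, 0.0, -3.113]
wrist_force: [-0.6, 0.1, -2.0]
gripper_width: 0.367
```

Touching. Lower by a hair and release.

Call:
arm_command:
  deltas:
    - [[0,0,-0.01],[0,0,0]]
    - [[0,0,0],[0,0,0]]

```text
time: 8.35
tool_pos: [0.4386, -0.3396, 0.088]
tcp_rot: [-3.141, 0.0, -3.113]
wrist_force: [-2.2, 0.9, 2.2]
gripper_width: 0.37
```

Call:
arm_command:
  deltas:
    - [[0,0,0],[0,0,0]]
    - [[0,0,0],[0,0,0]]
    - [[0,0,0],[0,0,0]]
    - [[0,0,0],[0,0,0]]
  hand: 56

```text
time: 8.85
tool_pos: [0.4386, -0.3395, 0.0872]
tcp_rot: [3.142, -0.0, -3.113]
wrist_force: [0.2, 0.1, 0.2]
gripper_width: 0.657
```

Call:
arm_command:
  deltas:
    - [[0,0,0.3],[0,0,0]]
    - [[0,0,0.5],[0,0,0]]
    - [[0,0,0.6],[0,0,0]]
    - [[0,0,0.6],[0,0,0]]
    - [[0,0,0.1],[0,0,0]]

```text
time: 9.48
tool_pos: [0.4395, -0.3402, 0.1962]
tcp_rot: [-3.139, 0.005, -3.113]
wrist_force: [-0.2, 0.7, -0.7]
gripper_width: 0.654
```

```bash
python3 st.py
python3 - <<'E'
from edges import *
p=cam("side"); save(p,"s2",s=1.5); V=cloud(p)
print("short",rect(V,(226,160,286,225),.1,.116))
b=boxes_of("long_brick",p); print([(np.round(x["uv"]),round(x["score"],2)) for x in b])
E
```

```text
9.47 pos [ 439.5 -340.2  196.2] rpy deg [-179.84    0.27 -178.36] F [-0.2  0.7 -0.7] w mm 55.8
short (590, array([573.4,  37.6]), array([84.5, 36.4]), 3.99, np.float64(107.6), array([571.7,  40.3]))
[(array([254.,  87.]), 0.93), (array([358., 235.]), 0.92), (array([215., 118.]), 0.84), (array([385., 114.]), 0.66)]
```

View pics/s2.png

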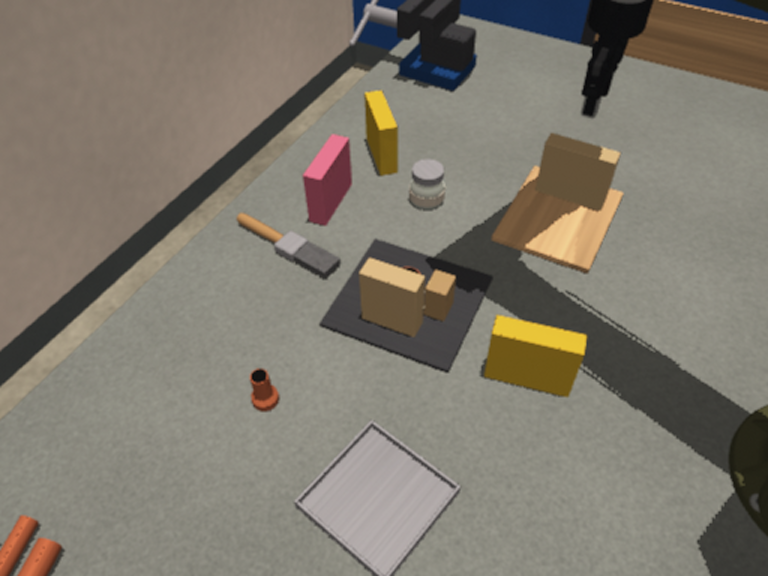

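The long brick stands upright on the board at (385,114). Next is the short brick.

Call:
arm_command:
  deltas:
    - [[0.2,0.5,0],[0,0,0.06]]
    - [[0.3,0.85,0],[0,0,0.06]]
    - [[0.32,0.9,0],[0,0,0.06]]
    - [[0.32,0.9,0],[0,0,0.06]]
    - [[0.32,0.9,0],[0,0,0.06]]

```text
time: 10.2
tool_pos: [0.5114, -0.1354, 0.1912]
tcp_rot: [3.141, -0.002, -3.081]
wrist_force: [-0.2, 0.6, -0.1]
gripper_width: 0.655
```

Call:
arm_command:
  deltas:
    - [[0.32,0.9,0],[0,0,0.06]]
    - [[0.32,0.9,0],[0,0,0.06]]
    - [[0.32,0.9,0],[0,0,0.06]]
    - [[0.26,0.8,0],[0,0,0]]
    - [[0,0,0],[0,0,0]]

```text
time: 10.82
tool_pos: [0.5724, 0.0403, 0.1903]
tcp_rot: [-3.141, -0.003, -3.06]
wrist_force: [0.2, -0.4, 0.3]
gripper_width: 0.657
```

Call:
arm_command:
  deltas:
    - [[0,0,-0.3],[0,0,0]]
    - [[0,0,-0.4],[0,0,0]]
    - [[0,0,-0.4],[0,0,0]]
    - [[0,0,0],[0,0,0]]
    - [[0,0,0],[0,0,0]]

```text
time: 11.45
tool_pos: [0.5728, 0.0377, 0.1377]
tcp_rot: [-3.141, 0.001, -3.063]
wrist_force: [0.0, 0.6, -0.4]
gripper_width: 0.657
```

```bash
python3 st.py
```

```text
11.45 pos [572.8  37.7 137.7] rpy deg [-1.7998e+02  3.0000e-02 -1.7550e+02] F [ 0.   0.6 -0.4] w mm 56.1
```

Down 53.7 mm.

Call:
arm_command:
  deltas:
    - [[0,0,-0.3],[0,0,0]]
    - [[0,0,-0.4],[0,0,0]]
    - [[0,0,-0.37],[0,0,0]]
    - [[0,0,0],[0,0,0]]
    - [[0,0,0],[0,0,0]]

```text
time: 12.08
tool_pos: [0.5728, 0.0379, 0.0841]
tcp_rot: [-3.141, 0.0, -3.063]
wrist_force: [0.3, 1.1, 0.3]
gripper_width: 0.656
```

Call:
arm_command:
  deltas:
    - [[0,0,0],[0,0,0]]
    - [[0,0,0],[0,0,0]]
    - [[0,0,0],[0,0,0]]
    - [[0,0,0],[0,0,0]]
    - [[0,0,0],[0,0,0]]
  hand: 0

```text
time: 12.7
tool_pos: [0.5731, 0.038, 0.0847]
tcp_rot: [3.142, 0.002, -3.063]
wrist_force: [0.5, -0.7, 6.2]
gripper_width: 0.369
```

```bash
python3 st.py
```

```text
12.7 pos [573.1  38.   84.7] rpy deg [ 1.8000e+02  9.0000e-02 -1.7547e+02] F [ 0.5 -0.7  6.2] w mm 31.5
```

Call:
arm_command:
  deltas:
    - [[0,0,0.2],[0,0,0]]
    - [[0,0,0.4],[0,0,0]]
    - [[0,0,0.6],[0,0,0]]
    - [[0,0,0.6],[0,0,0]]
    - [[0,0,0.2],[0,0,0]]

```text
time: 13.32
tool_pos: [0.5734, 0.0382, 0.1868]
tcp_rot: [3.141, 0.004, -3.063]
wrist_force: [-0.0, 0.7, -2.1]
gripper_width: 0.364
```

Call:
arm_command:
  deltas:
    - [[-0.2,-0.4,0],[0,0,0]]
    - [[-0.3,-0.6,0],[0,0,0]]
    - [[-0.4,-0.8,0],[0,0,0]]
    - [[-0.4,-0.9,0],[0,0,-0.1]]
    - [[-0.4,-0.9,0],[0,0,-0.1]]

```text
time: 13.95
tool_pos: [0.4856, -0.1436, 0.1824]
tcp_rot: [3.141, -0.002, -3.084]
wrist_force: [0.7, -1.1, -1.2]
gripper_width: 0.362
```

Call:
arm_command:
  deltas:
    - [[-0.4,-0.9,0],[0,0,-0.1]]
    - [[-0.4,-0.7,0],[0,0,-0.1]]
    - [[-0.18,-0.36,0],[0,0,0]]
    - [[0,0,-0.1],[0,0,0]]
    - [[0,0,0],[0,0,0]]

```text
time: 14.58
tool_pos: [0.4378, -0.2397, 0.1773]
tcp_rot: [3.14, -0.002, -3.105]
wrist_force: [0.3, 0.1, -1.7]
gripper_width: 0.371
```

```bash
python3 st.py
```

```text
14.57 pos [ 437.8 -239.7  177.3] rpy deg [ 1.7993e+02 -1.2000e-01 -1.7790e+02] F [ 0.3  0.1 -1.7] w mm 31.6
```

Call:
arm_command:
  deltas:
    - [[0,0,-0.5],[0,0,0]]
    - [[0,0,-0.6],[0,0,0]]
    - [[0,0,-0.4],[0,0,0]]
    - [[0,0,-0.15],[0,0,0]]
    - [[0,0,-0.05],[0,0,0]]

```text
time: 15.2
tool_pos: [0.4388, -0.2397, 0.0938]
tcp_rot: [-3.141, -0.0, -3.104]
wrist_force: [-1.1, 0.2, -1.9]
gripper_width: 0.368
```

Call:
arm_command:
  deltas:
    - [[0,0,-0.03],[0,0,0]]
    - [[0,0,-0.03],[0,0,0]]
    - [[0,0,0],[0,0,0]]
    - [[0,0,0],[0,0,0]]

```text
time: 15.7
tool_pos: [0.4387, -0.2401, 0.091]
tcp_rot: [3.142, 0.0, -3.105]
wrist_force: [-0.3, -0.5, -1.9]
gripper_width: 0.361
```

Call:
arm_command:
  deltas:
    - [[0,0,-0.03],[0,0,0]]
    - [[0,0,-0.02],[0,0,0]]
    - [[0,0,0],[0,0,0]]
    - [[0,0,0],[0,0,0]]

```text
time: 16.2
tool_pos: [0.4387, -0.2401, 0.0888]
tcp_rot: [-3.141, 0.0, -3.104]
wrist_force: [-2.3, 0.7, 3.7]
gripper_width: 0.369
```

Seated; release and rise, then head towards the joint.

Call:
arm_command:
  deltas:
    - [[0,0,0],[0,0,0]]
    - [[0,0,0],[0,0,0]]
    - [[0,0,0],[0,0,0]]
    - [[0,0,0],[0,0,0]]
  hand: 56

```text
time: 16.7
tool_pos: [0.4386, -0.24, 0.0882]
tcp_rot: [3.141, -0.0, -3.105]
wrist_force: [0.4, -0.2, 0.5]
gripper_width: 0.657
```

Call:
arm_command:
  deltas:
    - [[0,0,0.3],[0,0,0]]
    - [[0,0,0.5],[0,0,0]]
    - [[0,0,0.6],[0,0,0]]
    - [[0,0,0.6],[0,0,0]]
    - [[0,0,0.1],[0,0,0]]

```text
time: 17.32
tool_pos: [0.4396, -0.2405, 0.1971]
tcp_rot: [-3.14, 0.005, -3.105]
wrist_force: [-0.1, -0.3, -1.8]
gripper_width: 0.655
```

```bash
python3 st.py
python3 - <<'E'
from edges import *
p=cam("side"); save(p,"s3",s=1.5); V=cloud(p)
p=cam("top"); save(p,"t3",s=1.5); W=cloud(p); np.save("top3.npy",p,allow_pickle=True)
print("joint top",rect(W,(255,180,280,204),.046,.062))
print("joint side",rect(V,(262,165,285,200),.046,.060))
print("back side",rect(V,(278,175,308,205),.06,.072))
print("back top",rect(W,(255,200,280,225),.06,.076))
E
```

```text
17.32 pos [ 439.6 -240.5  197.1] rpy deg [-179.9     0.29 -177.88] F [-0.1 -0.3 -1.8] w mm 56.0
joint top (208, array([574.7, -11.1]), array([36.7, 39.4]), 89.8, np.float64(53.7), array([574.6, -11.6]))
joint side (243, array([568.6,  -2.6]), array([38.1, 59. ]), 39.6, np.float64(53.8), array([572.8,  -7.5]))
back side (248, array([524.7, -12.4]), array([32.7, 40.8]), 5.23, np.float64(67.5), array([523.4, -10.8]))
back top (32, array([538.6, -15.9]), array([31.3,  7.6]), 88.76, np.float64(67.2), array([538.2, -18.5]))
```

View pics/s3.png

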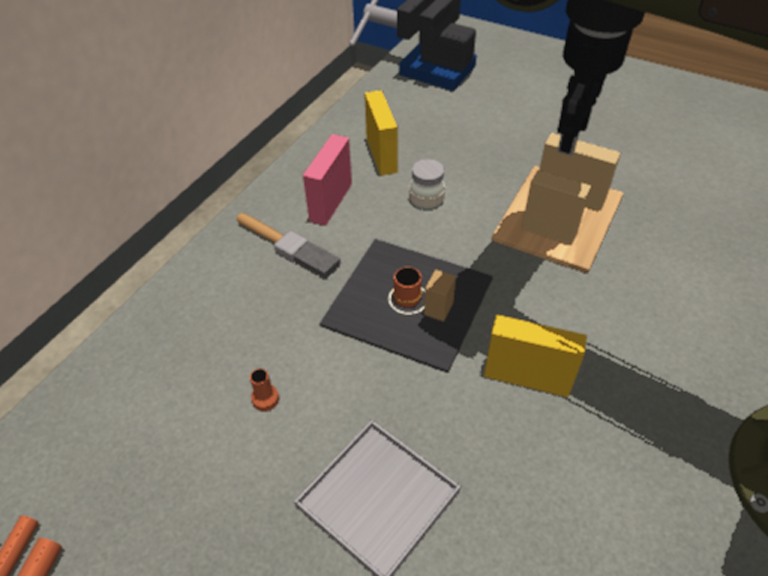

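View pics/t3.png

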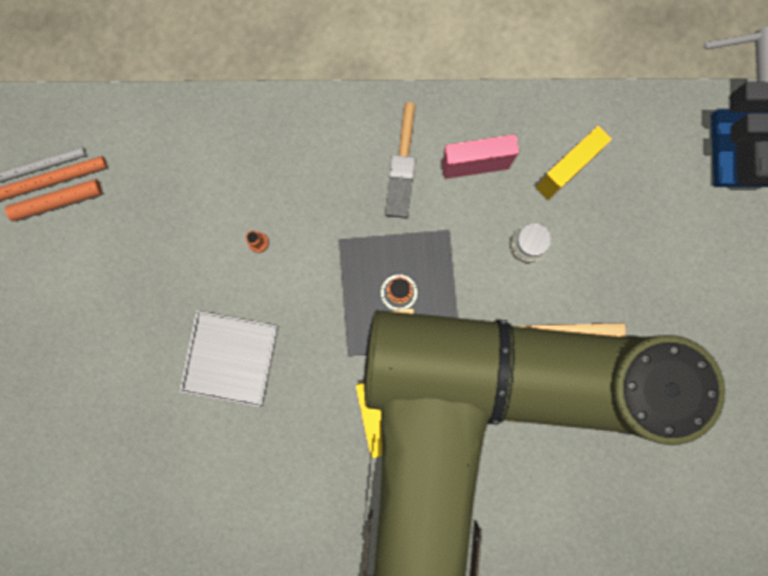

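Both bricks stand upright on the board, at (392,105) and (371,138) in side-image pixels. The joint is free on the ring at (271,192).

Call:
arm_command:
  deltas:
    - [[0.3,0.5,0],[0,0,0.08]]
    - [[0.45,0.8,0],[0,0,0.08]]
    - [[0.5,0.85,0],[0,0,0.08]]
    - [[0.5,0.85,0],[0,0,0.08]]
    - [[0.5,0.85,0],[0,0,0.08]]
  hand: 66

```text
time: 18.05
tool_pos: [0.5512, -0.046, 0.1923]
tcp_rot: [3.142, -0.002, -3.062]
wrist_force: [1.1, -0.3, 0.3]
gripper_width: 0.772
```

Call:
arm_command:
  deltas:
    - [[0.43,0.74,0],[0,0,0]]
    - [[0,0,-0.4],[0,0,0]]
    - [[0,0,-0.6],[0,0,0]]
    - [[0,0,-0.6],[0,0,0]]
    - [[0,0,-0.4],[0,0,0]]

```text
time: 18.68
tool_pos: [0.5712, -0.0112, 0.0904]
tcp_rot: [-3.141, -0.003, -3.063]
wrist_force: [-0.3, -0.4, -0.0]
gripper_width: 0.778
```

Call:
arm_command:
  deltas:
    - [[0,0,0],[0,0,0]]
    - [[0,0,0],[0,0,0]]

```text
time: 18.92
tool_pos: [0.5731, -0.0107, 0.0945]
tcp_rot: [-3.141, 0.002, -3.063]
wrist_force: [0.4, -1.8, 0.4]
gripper_width: 0.769
```

```bash
python3 st.py
```

```text
18.93 pos [573.1 -10.7  94.5] rpy deg [-1.7999e+02  9.0000e-02 -1.7549e+02] F [ 0.4 -1.8  0.4] w mm 65.7
```

Call:
arm_command:
  deltas:
    - [[0.02,0,-0.3],[0,0,0]]
    - [[0,0,-0.4],[0,0,0]]
    - [[0,0,-0.35],[0,0,0]]
    - [[0,0,-0.12],[0,0,0]]
    - [[0,0,0],[0,0,0]]

```text
time: 19.55
tool_pos: [0.5733, -0.0106, 0.0341]
tcp_rot: [-3.141, -0.001, -3.063]
wrist_force: [0.4, 0.9, 0.5]
gripper_width: 0.777
```

```bash
python3 st.py
python3 - <<'E'
from h import *
p=cam("side"); save(p,"s4",(220,100,340,250),5)
E
```

```text
19.55 pos [573.3 -10.6  34.1] rpy deg [-1.7998e+02 -6.0000e-02 -1.7548e+02] F [0.4 0.9 0.5] w mm 66.4
```

View pics/s4.png

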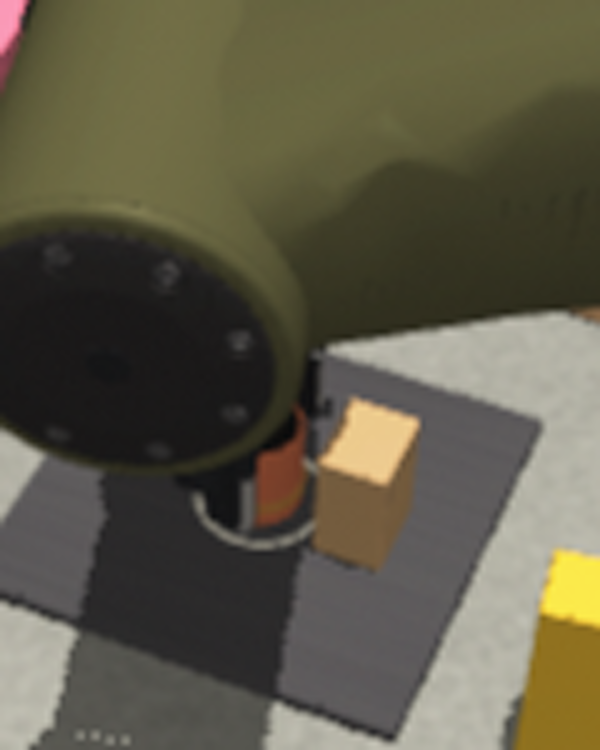

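The fingers stand either side of the joint (crop (230,500) and (318,400)). Raise 2 mm so the tips clear the bead, then grip.

Call:
arm_command:
  deltas:
    - [[0,0,0.04],[0,0,0]]
    - [[0,0,0],[0,0,0]]

```text
time: 19.85
tool_pos: [0.5741, -0.0104, 0.0377]
tcp_rot: [3.141, 0.001, -3.063]
wrist_force: [0.0, 0.3, -0.1]
gripper_width: 0.771
```

Call:
arm_command:
  deltas:
    - [[0,0,0],[0,0,0]]
    - [[0,0,0],[0,0,0]]
    - [[0,0,0],[0,0,0]]
    - [[0,0,0],[0,0,0]]
    - [[0,0,0],[0,0,0]]
  hand: 0

```text
time: 20.48
tool_pos: [0.5739, -0.0104, 0.0374]
tcp_rot: [3.142, 0.001, -3.063]
wrist_force: [-1.1, 1.1, 5.2]
gripper_width: 0.45
```

Call:
arm_command:
  deltas:
    - [[0,0,0.2],[0,0,0]]
    - [[0,0,0.4],[0,0,0]]
    - [[0,0,0.6],[0,0,0]]
    - [[0,0,0.7],[0,0,0]]
    - [[0,0,0.4],[0,0,0]]

```text
time: 21.1
tool_pos: [0.5737, -0.0105, 0.1533]
tcp_rot: [3.141, 0.001, -3.063]
wrist_force: [0.8, 0.5, -2.5]
gripper_width: 0.451
```

```bash
python3 st.py
```

```text
21.1 pos [573.7 -10.5 153.3] rpy deg [ 1.7998e+02  6.0000e-02 -1.7549e+02] F [ 0.8  0.5 -2.5] w mm 38.5
```

Call:
arm_command:
  deltas:
    - [[-0.2,0.5,0],[0,0,0]]
    - [[-0.3,0.8,0],[0,0,0]]
    - [[-0.36,0.9,0],[0,0,0]]
    - [[-0.36,0.9,0],[0,0,0]]
    - [[-0.36,0.9,0],[0,0,0]]

```text
time: 21.72
tool_pos: [0.4933, 0.1907, 0.1509]
tcp_rot: [-3.141, -0.002, -3.063]
wrist_force: [0.7, 0.5, -2.5]
gripper_width: 0.451
```

Call:
arm_command:
  deltas:
    - [[-0.36,0.9,0],[0,0,0]]
    - [[-0.24,0.6,0],[0,0,0]]
    - [[-0.09,0.24,0],[0,0,-0.0]]
    - [[0,0,-0.4],[0,0,0]]
    - [[0,0,-0.4],[0,0,0]]

```text
time: 22.35
tool_pos: [0.4599, 0.2755, 0.1096]
tcp_rot: [-3.141, -0.002, -3.064]
wrist_force: [0.7, -0.1, -3.2]
gripper_width: 0.452
```

Call:
arm_command:
  deltas:
    - [[0,0,0],[0,0,0]]
    - [[0,0,0],[0,0,0]]

```text
time: 22.6
tool_pos: [0.4605, 0.2758, 0.1119]
tcp_rot: [-3.141, 0.0, -3.064]
wrist_force: [0.5, -0.3, -1.8]
gripper_width: 0.448
```

```bash
python3 st.py
```

```text
22.6 pos [460.5 275.8 111.9] rpy deg [-1.7998e+02  1.0000e-02 -1.7554e+02] F [ 0.5 -0.3 -1.8] w mm 38.3
```

Call:
arm_command:
  deltas:
    - [[0,0,-0.4],[0,0,0]]
    - [[0,0,-0.5],[0,0,0]]
    - [[0,0,-0.4],[0,0,0]]
    - [[0,0,-0.18],[0,0,0]]
    - [[0,0,-0.04],[0,0,0]]

```text
time: 23.22
tool_pos: [0.4604, 0.2765, 0.0361]
tcp_rot: [3.141, 0.0, -3.063]
wrist_force: [-0.5, 0.9, -2.1]
gripper_width: 0.451
```

Call:
arm_command:
  deltas:
    - [[0,0,-0.02],[0,0,0]]
    - [[0,0,0],[0,0,0]]
    - [[0,0,0],[0,0,0]]

```text
time: 23.6
tool_pos: [0.4603, 0.2767, 0.0353]
tcp_rot: [3.141, 0.001, -3.063]
wrist_force: [-0.5, -0.3, -1.6]
gripper_width: 0.449
```

Call:
arm_command:
  deltas:
    - [[0,0,-0.02],[0,0,0]]
    - [[0,0,-0.01],[0,0,0]]
    - [[0,0,0],[0,0,0]]
    - [[0,0,0],[0,0,0]]

```text
time: 24.1
tool_pos: [0.4601, 0.2765, 0.0334]
tcp_rot: [3.142, 0.0, -3.063]
wrist_force: [0.2, 0.3, -0.4]
gripper_width: 0.453
```

Call:
arm_command:
  deltas:
    - [[0,0,-0.01],[0,0,0]]
    - [[0,0,0],[0,0,0]]
    - [[0,0,0],[0,0,0]]

```text
time: 24.48
tool_pos: [0.4602, 0.2766, 0.0333]
tcp_rot: [3.141, 0.0, -3.063]
wrist_force: [-2.8, -0.8, 6.3]
gripper_width: 0.449
```

Call:
arm_command:
  deltas:
    - [[0,0,0],[0,0,0]]
    - [[0,0,0],[0,0,0]]
    - [[0,0,0],[0,0,0]]
    - [[0,0,0],[0,0,0]]
  hand: 60

```text
time: 24.98
tool_pos: [0.4601, 0.2765, 0.0327]
tcp_rot: [3.142, -0.0, -3.063]
wrist_force: [-0.3, -0.3, -0.5]
gripper_width: 0.7
```

Call:
arm_command:
  deltas:
    - [[0,0,0.3],[0,0,0]]
    - [[0,0,0.5],[0,0,0]]
    - [[0,0,0.6],[0,0,0]]
    - [[0,0,0.6],[0,0,0]]
    - [[0,0,0.3],[0,0,0]]

```text
time: 25.6
tool_pos: [0.4607, 0.277, 0.1507]
tcp_rot: [3.139, 0.003, -3.063]
wrist_force: [-0.0, -0.1, -0.8]
gripper_width: 0.705
```

```bash
python3 st.py
python3 - <<'E'
from edges import *
p=cam("side"); save(p,"s5",s=1.5); V=cloud(p)
np.save("side5.npy",p,allow_pickle=True)
W=V
print("joint",rect(V,(190,260,330,384),.046,.058))
print("part",rect(V,(160,230,190,278),.054,.064))
E
```

```text
25.6 pos [460.7 277.  150.7] rpy deg [ 1.7986e+02  1.7000e-01 -1.7548e+02] F [-0.  -0.1 -0.8] w mm 60.2
joint (371, array([460.4, 277.3]), array([39. , 36.5]), 66.53, np.float64(49.8), array([459.8, 278. ]))
part (109, array([658.4, 231.2]), array([22.9, 22.1]), 53.66, np.float64(58.1), array([658. , 231.9]))
```

View pics/s5.png

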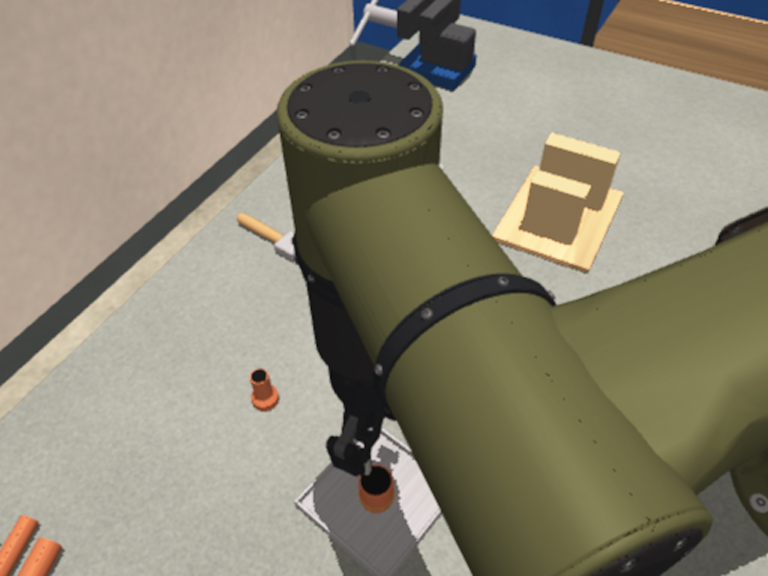

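The joint stands upright at the tray centre (side px (250,327)), top at 50 mm. Next is the stepped part at (0.659,0.231).

Call:
arm_command:
  deltas:
    - [[0.5,-0.1,0],[0,0,0]]
    - [[0.8,-0.2,0],[0,0,0]]
    - [[0.9,-0.2,0],[0,0,0]]
    - [[0.9,-0.2,0],[0,0,0]]
    - [[0.86,-0.2,0],[0,0,0]]

```text
time: 26.28
tool_pos: [0.6592, 0.231, 0.1464]
tcp_rot: [-3.141, -0.002, -3.063]
wrist_force: [-0.2, 1.4, 1.1]
gripper_width: 0.702
```

Call:
arm_command:
  deltas:
    - [[0,0,-0.3],[0,0,0]]
    - [[0,0,-0.3],[0,0,0]]
    - [[0,0,0],[0,0,0]]
    - [[0,0,0],[0,0,0]]

```text
time: 26.78
tool_pos: [0.6577, 0.232, 0.1187]
tcp_rot: [3.141, 0.001, -3.062]
wrist_force: [-0.4, -0.5, 1.1]
gripper_width: 0.703
```

```bash
python3 st.py
python3 - <<'E'
from edges import *
p=cam("top"); save(p,"t6",s=1.5); W=cloud(p);np.save("top6.npy",p,allow_pickle=True)
p=cam("side"); save(p,"s6",(120,190,260,310),5)
E
```

```text
26.77 pos [657.7 232.  118.7] rpy deg [ 1.7998e+02  6.0000e-02 -1.7542e+02] F [-0.4 -0.5  1.1] w mm 60.0
```

View pics/t6.png

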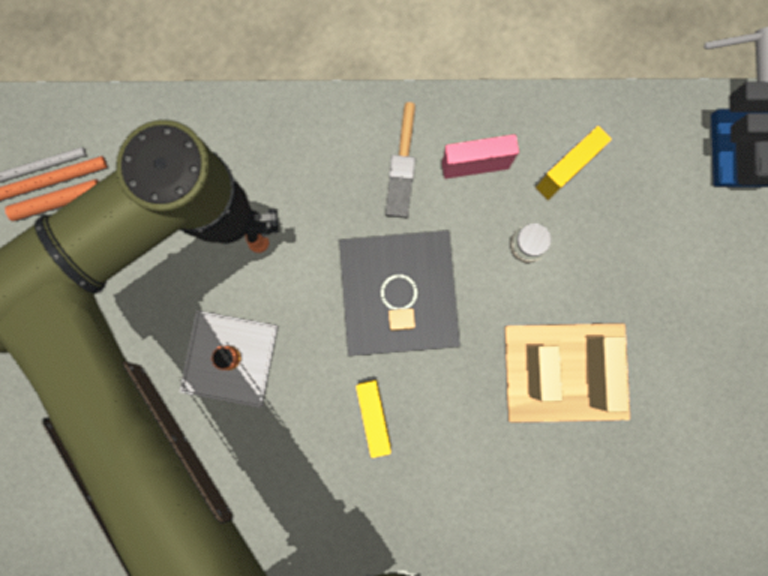

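View pics/s6.png

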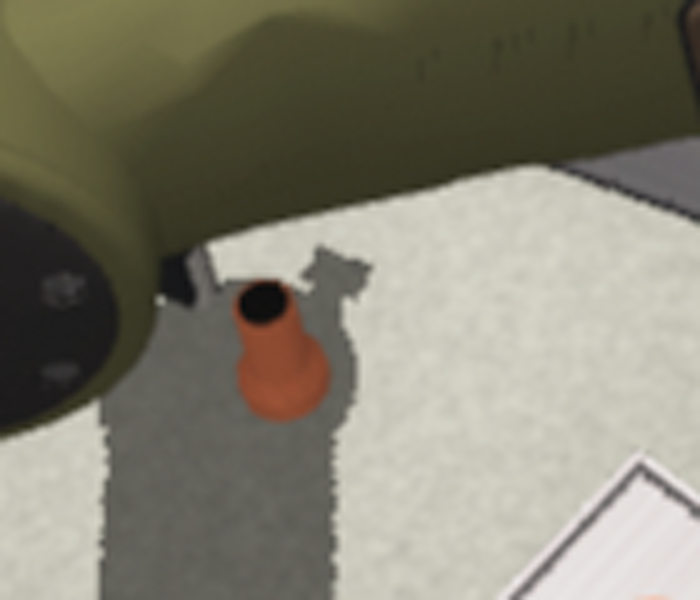

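The top view shows the joint in the tray at (150,239), both bricks on the board at (367,249) and (409,249), and the empty ring at (266,195). I use this clear view to fix the ring centre and the hearth yaw.

```bash
cat > pl.py <<'E'
from edges import *
def plane(p,uv,z):
    f=192/np.tan(np.radians(p["fov_y"])/2);R=cv2.Rodrigues(np.array(p["rvec"],float))[0]; t=np.array(p["tvec"],float).ravel()
    d=np.c_[(uv-[p["cx"],p["cy"]])/f,np.ones(len(uv))]@R; o=-R.T@t
    return o+d*((z-o[2])/d[:,2])[:,None]
E
python3 - <<'E'
from pl import *
p=np.load("top6.npy",allow_pickle=True).item(); W=cloud(p)
im=p["pixels"].astype(int); g=im.mean(2)
w=(g>140)&(im.max(2)-im.min(2)<35); w[:178]=0;w[214:]=0;w[:,:248]=0;w[:,284:]=0
v,u=np.nonzero(w); P=plane(p,np.c_[u,v].astype(float),.008)[:,:2]*1000
x=np.linalg.lstsq(np.c_[2*P,np.ones(len(P))],(P**2).sum(1),rcond=None)[0]
print("ring",len(P),x[:2],np.sqrt(x[2]+x[0]**2+x[1]**2))
M=np.zeros(g.shape,bool);M[145:243,218:314]=1
m=M&(g<100)&(im.max(2)-im.min(2)<25)
c=max(cv2.findContours(m.astype(np.uint8),cv2.RETR_EXTERNAL,cv2.CHAIN_APPROX_NONE)[0],key=cv2.contourArea)
H=plane(p,cv2.convexHull(c)[:,0].astype(float),.008)[:,:2]*1000
print("hearth",cv2.minAreaRect(H.astype(np.float32)))
print("back",rect(W,(255,200,280,225),.06,.076))
print("long",rect(W,(385,210,425,290),.104,.118),yaw_edges(W,(385,210,425,290),.104,.118,.03))
print("short",rect(W,(345,215,382,280),.104,.118),yaw_edges(W,(345,215,382,280),.104,.118,.03))
E
```

```text
ring 209 [572.77428421  -8.88746906] 28.15920049456728Traceback (most recent call last):
  File "<stdin>", line 10, in <module>
ValueError: max() iterable argument is empty
```

Call:
arm_command:
  deltas:
    - [[0.02,-0.02,-0.4],[0,0,0]]
    - [[0,0,-0.5],[0,0,0]]
    - [[0,0,-0.5],[0,0,0]]
    - [[0,0,-0.22],[0,0,0]]
    - [[0,0,0],[0,0,0]]

```text
time: 27.5
tool_pos: [0.6586, 0.2302, 0.0356]
tcp_rot: [-3.141, -0.002, -3.063]
wrist_force: [0.4, 0.2, 0.9]
gripper_width: 0.707
```

```bash
python3 st.py
```

```text
27.5 pos [658.6 230.2  35.6] rpy deg [-1.7995e+02 -1.0000e-01 -1.7548e+02] F [0.4 0.2 0.9] w mm 60.4
```

Call:
arm_command:
  deltas:
    - [[0,0.02,0.02],[0,0,0]]
    - [[0,0,0],[0,0,0]]
    - [[0,0,0],[0,0,0]]

```text
time: 27.88
tool_pos: [0.6594, 0.2317, 0.0386]
tcp_rot: [3.141, 0.001, -3.063]
wrist_force: [-0.2, 0.4, 0.7]
gripper_width: 0.702
```

Call:
arm_command:
  deltas:
    - [[0,0,0],[0,0,0]]
    - [[0,0,0],[0,0,0]]
    - [[0,0,0],[0,0,0]]
    - [[0,0,0],[0,0,0]]
    - [[0,0,0],[0,0,0]]
  hand: 0

```text
time: 28.5
tool_pos: [0.6592, 0.2315, 0.038]
tcp_rot: [3.142, 0.0, -3.063]
wrist_force: [-0.8, -1.1, 1.5]
gripper_width: 0.262
```

Call:
arm_command:
  deltas:
    - [[0,0,0],[0,0,0]]
    - [[0,0,0],[0,0,0]]

```text
time: 28.75
tool_pos: [0.6592, 0.2314, 0.038]
tcp_rot: [3.142, 0.0, -3.063]
wrist_force: [-1.3, 0.5, 1.5]
gripper_width: 0.26
```

```bash
python3 st.py;python3 - <<'E'
from pl import *
p=np.load("top6.npy",allow_pickle=True).item(); W=cloud(p)
im=p["pixels"].astype(int); g=im.mean(2)
print(im[160,260],im[230,240])
M=np.zeros(g.shape,bool);M[145:243,218:314]=1
m=M&(g<115)
c=max(cv2.findContours(m.astype(np.uint8),cv2.RETR_EXTERNAL,cv2.CHAIN_APPROX_NONE)[0],key=cv2.contourArea)
H=plane(p,cv2.convexHull(c)[:,0].astype(float),.008)[:,:2]*1000
print("hearth",cv2.minAreaRect(H.astype(np.float32)))
print("back",rect(W,(255,200,280,225),.06,.076))
print("long",rect(W,(385,210,425,290),.104,.118),yaw_edges(W,(385,210,425,290),.104,.118,.03))
print("short",rect(W,(345,215,382,280),.104,.118),yaw_edges(W,(345,215,382,280),.104,.118,.03))
E
```

```text
28.75 pos [659.2 231.4  38. ] rpy deg [ 1.8000e+02  2.0000e-02 -1.7548e+02] F [-1.3  0.5  1.5] w mm 22.2
[112 110 110] [114 114 112]
hearth ((586.4573974609375, -7.697456359863281), (166.73593139648438, 187.21719360351562), 4.7824296951293945)
back (221, array([524.7, -14.3]), array([32. , 39.6]), 5.0, np.float64(67.9), array([524.4, -14.3]))
long (742, array([ 438.9, -339.6]), array([114. ,  33.6]), 1.68, np.float64(111.7), array([ 438.6, -338.7])) [1.48 1.4 ]
short (531, array([ 439.4, -240.6]), array([83.7, 32.6]), 2.4, np.float64(111.7), array([ 439.2, -239.9])) [2.06 1.4 ]
```

Call:
arm_command:
  deltas:
    - [[0,0,0.2],[0,0,0]]
    - [[0,0,0.4],[0,0,0]]
    - [[0,0,0.6],[0,0,0]]
    - [[0,0,0.6],[0,0,0]]
    - [[0,0,0.2],[0,0,0]]

```text
time: 29.38
tool_pos: [0.6601, 0.232, 0.1417]
tcp_rot: [3.14, 0.005, -3.063]
wrist_force: [0.0, 0.3, -1.9]
gripper_width: 0.26
```

Call:
arm_command:
  deltas:
    - [[-0.18,-0.5,0],[0,0,0]]
    - [[-0.28,-0.8,0],[0,0,0]]
    - [[-0.32,-0.9,0],[0,0,0]]
    - [[-0.32,-0.9,0],[0,0,0]]
    - [[-0.32,-0.9,0],[0,0,0]]

```text
time: 30.0
tool_pos: [0.587, 0.0302, 0.1373]
tcp_rot: [3.141, -0.001, -3.062]
wrist_force: [1.2, -0.6, -1.9]
gripper_width: 0.265
```

Call:
arm_command:
  deltas:
    - [[-0.2,-0.55,0],[0,0,0]]
    - [[-0.1,-0.27,0],[0,0,0]]
    - [[0,0,-0.2],[0,0,0]]
    - [[0,0,-0.2],[0,0,0]]
    - [[0,0,0],[0,0,0]]

```text
time: 30.62
tool_pos: [0.5724, -0.0088, 0.1157]
tcp_rot: [-3.142, -0.003, -3.062]
wrist_force: [0.6, 0.7, -1.8]
gripper_width: 0.263
```

Call:
arm_command:
  deltas:
    - [[0,0,0],[0,0,0]]
    - [[0,0,0],[0,0,0]]

```text
time: 30.88
tool_pos: [0.5733, -0.0092, 0.1181]
tcp_rot: [3.142, 0.0, -3.062]
wrist_force: [-0.8, -0.2, -2.9]
gripper_width: 0.265
```

```bash
python3 st.py
```

```text
30.88 pos [573.3  -9.2 118.1] rpy deg [ 1.8000e+02  3.0000e-02 -1.7545e+02] F [-0.8 -0.2 -2.9] w mm 22.6
```

Call:
arm_command:
  deltas:
    - [[0,-0.01,-0.4],[0,0,0]]
    - [[0,0,-0.5],[0,0,0]]
    - [[0,0,-0.35],[0,0,0]]
    - [[0,0,-0.12],[0,0,0]]
    - [[0,0,-0.03],[0,0,0]]

```text
time: 31.5
tool_pos: [0.5732, -0.0101, 0.0477]
tcp_rot: [-3.141, -0.0, -3.063]
wrist_force: [-0.4, 0.8, -1.4]
gripper_width: 0.261
```

Call:
arm_command:
  deltas:
    - [[0,0,0],[0,0,0]]
    - [[0,0,0],[0,0,0]]

```text
time: 31.75
tool_pos: [0.5735, -0.0099, 0.0486]
tcp_rot: [3.141, 0.001, -3.063]
wrist_force: [-0.3, -0.1, -1.1]
gripper_width: 0.262
```

```bash
python3 st.py
python3 - <<'E'
from pl import *
p=cam("side"); save(p,"s7",(220,130,340,240),6)
E
```

```text
31.75 pos [573.5  -9.9  48.6] rpy deg [ 1.7999e+02  8.0000e-02 -1.7548e+02] F [-0.3 -0.1 -1.1] w mm 22.4
```

View pics/s7.png

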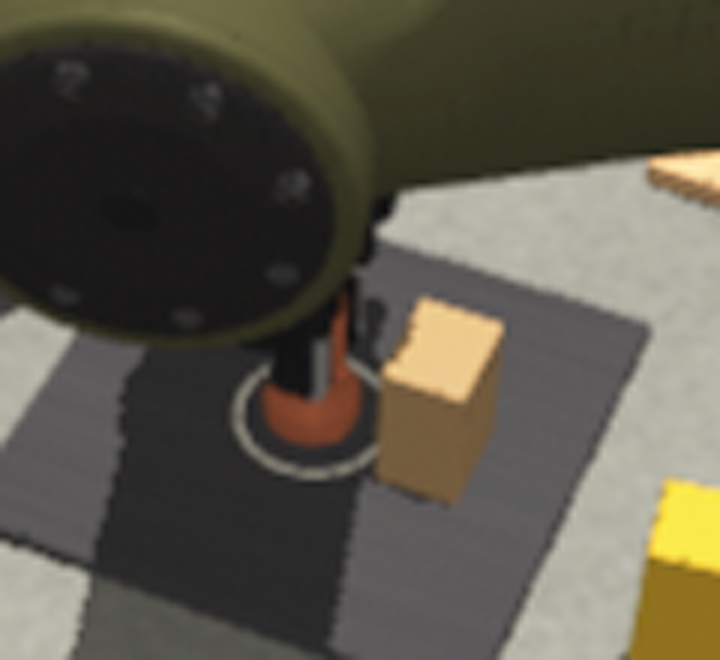

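The foot sits concentric in the ring (both near crop (313,415)). Set it down.

Call:
arm_command:
  deltas:
    - [[0,0,-0.03],[0,0,0]]
    - [[0,0,-0.02],[0,0,0]]
    - [[0,0,0],[0,0,0]]
    - [[0,0,0],[0,0,0]]

```text
time: 32.3
tool_pos: [0.5733, -0.01, 0.046]
tcp_rot: [3.142, 0.001, -3.063]
wrist_force: [-2.1, 1.0, 3.9]
gripper_width: 0.263
```

Call:
arm_command:
  deltas:
    - [[0,0,0],[0,0,0]]
    - [[0,0,0],[0,0,0]]
    - [[0,0,0],[0,0,0]]
    - [[0,0,0],[0,0,0]]
  hand: 56

```text
time: 32.8
tool_pos: [0.573, -0.01, 0.0451]
tcp_rot: [3.142, -0.0, -3.063]
wrist_force: [0.3, 0.3, -0.8]
gripper_width: 0.661
```

Call:
arm_command:
  deltas:
    - [[0,0,0.3],[0,0,0]]
    - [[0,0,0.6],[0,0,0]]
    - [[0,0,0.7],[0,0,0]]
    - [[0,0,0.8],[0,0,0]]
    - [[0,0,0.6],[0,0,0]]

```text
time: 33.42
tool_pos: [0.5735, -0.0101, 0.1988]
tcp_rot: [3.141, 0.003, -3.063]
wrist_force: [0.5, 0.3, -0.4]
gripper_width: 0.655
```

Call:
arm_command:
  deltas:
    - [[-0.3,-0.5,0],[0,0,-0.1]]
    - [[-0.45,-0.8,0],[0,0,-0.1]]
    - [[-0.5,-0.85,0],[0,0,-0.1]]
    - [[-0.5,-0.85,0],[0,0,-0.1]]
    - [[-0.5,-0.85,0],[0,0,0]]

```text
time: 34.05
tool_pos: [0.4588, -0.2041, 0.1954]
tcp_rot: [3.142, 0.0, -3.105]
wrist_force: [0.4, -0.1, -0.4]
gripper_width: 0.656
```

Call:
arm_command:
  deltas:
    - [[-0.44,-0.76,0],[0,0,0]]
    - [[0,0,0],[0,0,0]]
    - [[0,0,0],[0,0,0]]
    - [[0,0,0],[0,0,0]]

```text
time: 34.55
tool_pos: [0.4387, -0.24, 0.1952]
tcp_rot: [3.141, -0.0, -3.104]
wrist_force: [1.2, 0.2, 0.4]
gripper_width: 0.657
```

```bash
python3 st.py
python3 - <<'E'
from pl import *
p=cam("top"); save(p,"t8",(225,150,320,245),6); W=cloud(p);np.save("top8.npy",p,allow_pickle=True)
q=cam("side"); save(q,"s8",s=1.5); V=cloud(q);np.save("side8.npy",q,allow_pickle=True)
print("part top",rect(W,(250,175,285,205),.06,.072),"side",rect(V,(255,165,282,210),.06,.072))
E
```

```text
34.55 pos [ 438.7 -240.   195.2] rpy deg [ 1.7998e+02 -1.0000e-02 -1.7783e+02] F [1.2 0.2 0.4] w mm 56.1
part top (78, array([572.4, -11.1]), array([22. , 21.8]), 0.13, np.float64(66.5), array([572.8, -10.6])) side (85, array([572.8,  -9.5]), array([23.6, 22.5]), 77.8, np.float64(65.9), array([572.4,  -7.7]))
```

View pics/t8.png

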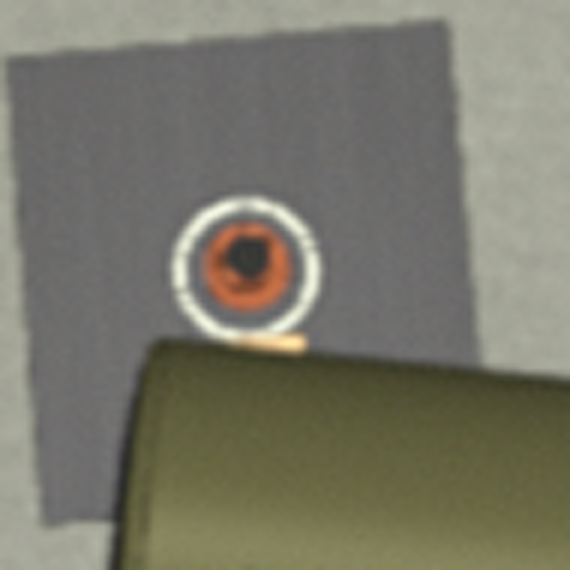

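View pics/s8.png

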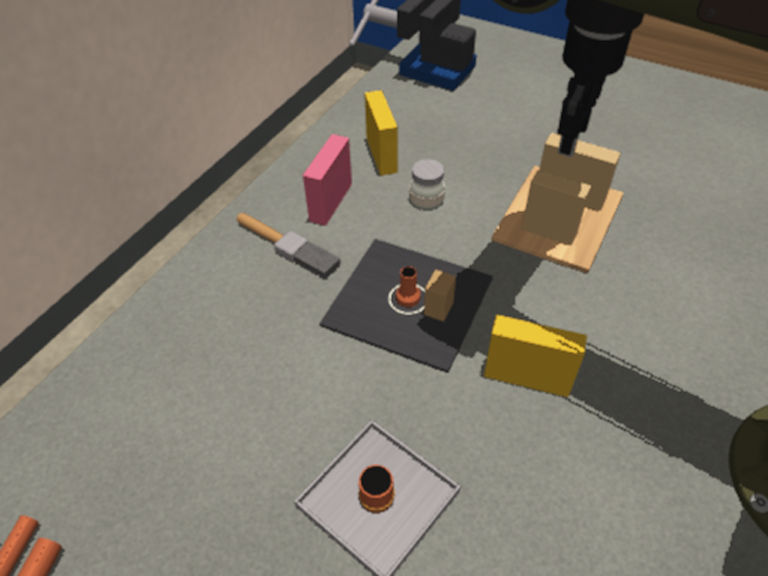

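The part stands upright, concentric in the ring (top px (266,195)), and the joint is in the tray. Now I fetch the short brick at the same TCP pose where I released it.

Call:
arm_command:
  deltas:
    - [[0,0,-0.4],[0,0,0]]
    - [[0,0,-0.6],[0,0,0]]
    - [[0,0,-0.6],[0,0,0]]
    - [[0,0,-0.4],[0,0,0]]
    - [[0,0,-0.13],[0,0,0]]

```text
time: 35.28
tool_pos: [0.4375, -0.2399, 0.0862]
tcp_rot: [3.14, -0.004, -3.104]
wrist_force: [0.3, 0.2, -0.7]
gripper_width: 0.657
```

Call:
arm_command:
  deltas:
    - [[0,0,0],[0,0,0]]
    - [[0,0,0],[0,0,0]]

```text
time: 35.52
tool_pos: [0.4391, -0.2406, 0.0897]
tcp_rot: [-3.141, 0.001, -3.104]
wrist_force: [0.3, 0.6, -0.2]
gripper_width: 0.657
```

```bash
python3 st.py
```

```text
35.52 pos [ 439.1 -240.6   89.7] rpy deg [-1.7997e+02  8.0000e-02 -1.7787e+02] F [ 0.3  0.6 -0.2] w mm 56.1
```

Call:
arm_command:
  deltas:
    - [[0,0,0],[0,0,0]]
    - [[0,0,0],[0,0,0]]
    - [[0,0,0],[0,0,0]]
    - [[0,0,0],[0,0,0]]
    - [[0,0,0],[0,0,0]]
  hand: 0

```text
time: 36.15
tool_pos: [0.4391, -0.2407, 0.0896]
tcp_rot: [-3.141, 0.001, -3.104]
wrist_force: [1.0, 0.5, 4.8]
gripper_width: 0.366
```

```bash
python3 st.py
```

```text
36.15 pos [ 439.1 -240.7   89.6] rpy deg [-1.7997e+02  8.0000e-02 -1.7787e+02] F [1.  0.5 4.8] w mm 31.3
```

Call:
arm_command:
  deltas:
    - [[0,0,0.2],[0,0,0]]
    - [[0,0,0.4],[0,0,0]]
    - [[0,0,0.6],[0,0,0]]
    - [[0,0,0.6],[0,0,0]]
    - [[0,0,0.6],[0,0,0]]

```text
time: 36.78
tool_pos: [0.438, -0.2402, 0.209]
tcp_rot: [3.14, -0.002, -3.105]
wrist_force: [0.0, 0.5, -2.8]
gripper_width: 0.367
```

Call:
arm_command:
  deltas:
    - [[0.2,0.4,0],[0,0,0.1]]
    - [[0.3,0.6,0],[0,0,0.1]]
    - [[0.4,0.8,0],[0,0,0.1]]
    - [[0.4,0.9,0],[0,0,0.1]]
    - [[0.4,0.9,0],[0,0,0]]

```text
time: 37.4
tool_pos: [0.5235, -0.059, 0.2082]
tcp_rot: [3.141, -0.002, -3.063]
wrist_force: [0.8, -1.1, -1.8]
gripper_width: 0.366
```

Call:
arm_command:
  deltas:
    - [[0.4,0.9,0],[0,0,0]]
    - [[0.38,0.7,0],[0,0,0]]
    - [[0.2,0.37,0],[0,0,0]]
    - [[0,0,0],[0,0,0]]
    - [[0,0,0],[0,0,0]]

```text
time: 38.02
tool_pos: [0.5722, 0.0373, 0.2086]
tcp_rot: [-3.141, -0.001, -3.063]
wrist_force: [-0.4, -0.4, -1.9]
gripper_width: 0.367
```

```bash
python3 st.py
```

```text
38.02 pos [572.2  37.3 208.6] rpy deg [-1.7999e+02 -5.0000e-02 -1.7552e+02] F [-0.4 -0.4 -1.9] w mm 31.3
```

Call:
arm_command:
  deltas:
    - [[0.01,0,-0.3],[0,0,0]]
    - [[0.01,0,-0.5],[0,0,0]]
    - [[0,0,-0.6],[0,0,0]]
    - [[0,0,-0.5],[0,0,0]]
    - [[0,0,-0.3],[0,0,0]]

```text
time: 38.65
tool_pos: [0.5725, 0.0371, 0.0965]
tcp_rot: [-3.141, -0.002, -3.064]
wrist_force: [0.4, -0.2, -2.0]
gripper_width: 0.364
```

Call:
arm_command:
  deltas:
    - [[0,0,0],[0,0,0]]
    - [[0,0,0],[0,0,0]]
    - [[0,0,0],[0,0,0]]

```text
time: 39.02
tool_pos: [0.5742, 0.0381, 0.1]
tcp_rot: [3.141, 0.002, -3.063]
wrist_force: [-0.2, 0.4, -1.4]
gripper_width: 0.368
```

```bash
python3 st.py
```

```text
39.02 pos [574.2  38.1 100. ] rpy deg [ 1.7997e+02  1.1000e-01 -1.7548e+02] F [-0.2  0.4 -1.4] w mm 31.4
```

Call:
arm_command:
  deltas:
    - [[-0.016,-0.01,-0.14],[0,0,0]]
    - [[0,0,-0.1],[0,0,0]]
    - [[0,0,-0.02],[0,0,0]]
    - [[0,0,0],[0,0,0]]
    - [[0,0,0],[0,0,0]]

```text
time: 39.65
tool_pos: [0.5728, 0.0375, 0.0857]
tcp_rot: [3.142, -0.0, -3.063]
wrist_force: [-0.2, 0.0, -1.7]
gripper_width: 0.365
```

```bash
python3 st.py
```

```text
39.65 pos [572.8  37.5  85.7] rpy deg [ 180.     -0.   -175.48] F [-0.2  0.  -1.7] w mm 31.1
```

Call:
arm_command:
  deltas:
    - [[0.01,0,-0.02],[0,0,0]]
    - [[0,0,0],[0,0,0]]
    - [[0,0,0],[0,0,0]]

```text
time: 40.02
tool_pos: [0.5737, 0.0375, 0.0856]
tcp_rot: [-3.142, 0.001, -3.063]
wrist_force: [-1.7, -0.3, 4.8]
gripper_width: 0.365
```

Call:
arm_command:
  deltas:
    - [[0,0,0],[0,0,0]]
    - [[0,0,0],[0,0,0]]
    - [[0,0,0],[0,0,0]]
    - [[0,0,0],[0,0,0]]
  hand: 50

```text
time: 40.52
tool_pos: [0.5732, 0.0375, 0.0846]
tcp_rot: [3.142, -0.0, -3.063]
wrist_force: [0.3, -0.5, 0.3]
gripper_width: 0.585
```

Call:
arm_command:
  deltas:
    - [[0,0,0.3],[0,0,0]]
    - [[0,0,0.5],[0,0,0]]
    - [[0,0,0.6],[0,0,0]]
    - [[0,0,0.6],[0,0,0]]
    - [[0,0,0.2],[0,0,0]]

```text
time: 41.15
tool_pos: [0.5742, 0.0376, 0.1983]
tcp_rot: [3.141, 0.005, -3.063]
wrist_force: [-0.0, -1.1, 0.2]
gripper_width: 0.585
```

Call:
arm_command:
  deltas:
    - [[-0.2,-0.5,0],[0,0,-0.06]]
    - [[-0.3,-0.85,0],[0,0,-0.06]]
    - [[-0.32,-0.9,0],[0,0,-0.06]]
    - [[-0.32,-0.9,0],[0,0,-0.06]]
    - [[-0.32,-0.9,0],[0,0,-0.06]]
  hand: 56

```text
time: 41.78
tool_pos: [0.4985, -0.167, 0.1938]
tcp_rot: [3.141, -0.001, -3.095]
wrist_force: [0.7, 0.3, -0.2]
gripper_width: 0.657
```

Call:
arm_command:
  deltas:
    - [[-0.32,-0.9,0],[0,0,-0.06]]
    - [[-0.32,-0.9,0],[0,0,-0.06]]
    - [[-0.32,-0.9,0],[0,0,-0.06]]
    - [[-0.28,-0.79,0],[0,0,0]]
    - [[0,0,0],[0,0,0]]

```text
time: 42.4
tool_pos: [0.4357, -0.3419, 0.1934]
tcp_rot: [3.141, -0.002, -3.117]
wrist_force: [-0.3, 0.4, 0.1]
gripper_width: 0.659
```

Call:
arm_command:
  deltas:
    - [[0,0,0],[0,0,0]]
    - [[0,0,0],[0,0,0]]

```text
time: 42.65
tool_pos: [0.4382, -0.3389, 0.1945]
tcp_rot: [3.141, -0.0, -3.112]
wrist_force: [0.7, 0.7, -0.1]
gripper_width: 0.654
```

```bash
python3 st.py
python3 - <<'E'
from pl import *
q=cam("side"); save(q,"s9",s=1.5); V=cloud(q)
print("short side",rect(V,(232,160,287,225),.104,.116))
print("long side",rect(V,(350,80,420,130),.105,.116))
E
```

```text
42.65 pos [ 438.2 -338.9  194.5] rpy deg [ 1.7998e+02 -2.0000e-02 -1.7831e+02] F [ 0.7  0.7 -0.1] w mm 55.9
short side (528, array([573.5,  38.3]), array([83.9, 34.1]), 4.97, np.float64(107.5), array([572.6,  39.1]))
long side (498, array([ 438.6, -337.8]), array([114. ,  37.7]), 2.85, np.float64(110.9), array([ 436.9, -335.7]))
```

View pics/s9.png

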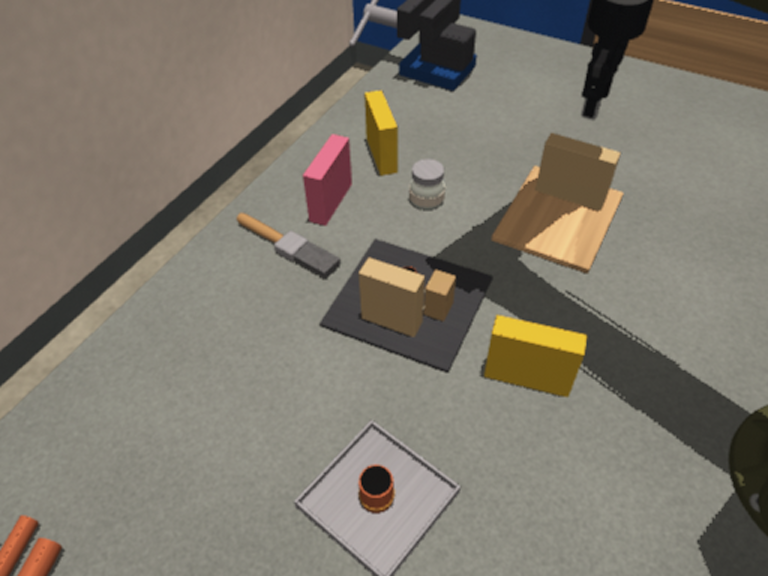

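The short brick is back within 0.3 mm of its first side-camera reading. Now the long one.

Call:
arm_command:
  deltas:
    - [[0,-0.01,-0.4],[0,0,0]]
    - [[0,0,-0.6],[0,0,0]]
    - [[0,0,-0.6],[0,0,0]]
    - [[0,0,-0.4],[0,0,0]]
    - [[0,0,-0.12],[0,0,0]]

```text
time: 43.32
tool_pos: [0.4377, -0.3395, 0.087]
tcp_rot: [3.14, -0.002, -3.113]
wrist_force: [0.4, -0.8, 0.3]
gripper_width: 0.66
```

Call:
arm_command:
  deltas:
    - [[0,0,0],[0,0,0]]
    - [[0,0,0],[0,0,0]]

```text
time: 43.58
tool_pos: [0.4389, -0.3403, 0.0901]
tcp_rot: [-3.141, 0.002, -3.113]
wrist_force: [0.4, -0.5, 0.5]
gripper_width: 0.654
```

```bash
python3 st.py
```

```text
43.58 pos [ 438.9 -340.3   90.1] rpy deg [-1.7994e+02  1.0000e-01 -1.7835e+02] F [ 0.4 -0.5  0.5] w mm 55.8
```

Call:
arm_command:
  deltas:
    - [[0,0,0],[0,0,0]]
    - [[0,0,0],[0,0,0]]
    - [[0,0,0],[0,0,0]]
    - [[0,0,0],[0,0,0]]
    - [[0,0,0],[0,0,0]]
  hand: 0

```text
time: 44.2
tool_pos: [0.4387, -0.3402, 0.0897]
tcp_rot: [-3.141, 0.001, -3.113]
wrist_force: [-1.2, 2.5, 5.4]
gripper_width: 0.366
```

Call:
arm_command:
  deltas:
    - [[0,0,0.2],[0,0,0]]
    - [[0,0,0.4],[0,0,0]]
    - [[0,0,0.6],[0,0,0]]
    - [[0,0,0.6],[0,0,0]]
    - [[0,0,0.6],[0,0,0]]

```text
time: 44.82
tool_pos: [0.4381, -0.34, 0.2105]
tcp_rot: [3.141, 0.0, -3.113]
wrist_force: [0.1, -0.5, -4.6]
gripper_width: 0.361
```

Call:
arm_command:
  deltas:
    - [[0.2,0.4,0],[0,0,0.1]]
    - [[0.3,0.6,0],[0,0,0.1]]
    - [[0.4,0.8,0],[0,0,0.1]]
    - [[0.4,0.9,0],[0,0,0]]
    - [[0.4,0.9,0],[0,0,0]]

```text
time: 45.45
tool_pos: [0.5236, -0.1586, 0.2096]
tcp_rot: [3.141, 0.0, -3.082]
wrist_force: [1.0, -1.1, -5.0]
gripper_width: 0.369
```

Call:
arm_command:
  deltas:
    - [[0.4,0.9,0],[0,0,0]]
    - [[0.38,0.7,0],[0,0,0]]
    - [[0.2,0.4,0],[0,0,0]]
    - [[0,0,0],[0,0,0]]
    - [[0,0,0],[0,0,0]]

```text
time: 46.08
tool_pos: [0.572, -0.0607, 0.209]
tcp_rot: [-3.141, -0.0, -3.082]
wrist_force: [-0.9, -0.1, -3.6]
gripper_width: 0.367
```

```bash
python3 st.py
```

```text
46.08 pos [572.  -60.7 209. ] rpy deg [-1.7998e+02 -2.0000e-02 -1.7659e+02] F [-0.9 -0.1 -3.6] w mm 31.3
```

Call:
arm_command:
  deltas:
    - [[0,0.02,-0.3],[0,0,0]]
    - [[0,0,-0.5],[0,0,0]]
    - [[0,0,-0.6],[0,0,0]]
    - [[0,0,-0.5],[0,0,0]]
    - [[0,0,-0.3],[0,0,0]]

```text
time: 46.7
tool_pos: [0.571, -0.0597, 0.0964]
tcp_rot: [3.141, -0.003, -3.083]
wrist_force: [0.8, -0.4, -4.5]
gripper_width: 0.364
```

Call:
arm_command:
  deltas:
    - [[0,0,0],[0,0,0]]
    - [[0,0,0],[0,0,0]]
    - [[0,0,0],[0,0,0]]

```text
time: 47.08
tool_pos: [0.5729, -0.059, 0.1001]
tcp_rot: [3.141, 0.002, -3.082]
wrist_force: [0.8, -0.3, -3.2]
gripper_width: 0.367
```

```bash
python3 st.py
```

```text
47.08 pos [572.9 -59.  100.1] rpy deg [ 1.7999e+02  1.2000e-01 -1.7656e+02] F [ 0.8 -0.3 -3.2] w mm 31.4
```

Call:
arm_command:
  deltas:
    - [[0.01,-0.015,-0.14],[0,0,0]]
    - [[0,0,-0.1],[0,0,0]]
    - [[0,0,-0.02],[0,0,0]]
    - [[0,0,0],[0,0,0]]
    - [[0,0,0],[0,0,0]]

```text
time: 47.7
tool_pos: [0.5728, -0.0598, 0.0858]
tcp_rot: [3.142, -0.0, -3.082]
wrist_force: [-1.1, -0.7, -1.2]
gripper_width: 0.366
```

```bash
python3 st.py
```

```text
47.7 pos [572.8 -59.8  85.8] rpy deg [ 180.     -0.   -176.56] F [-1.1 -0.7 -1.2] w mm 31.3
```

Call:
arm_command:
  deltas:
    - [[0.006,0,-0.015],[0,0,0]]
    - [[0,0,0],[0,0,0]]
    - [[0,0,0],[0,0,0]]

```text
time: 48.08
tool_pos: [0.5733, -0.0598, 0.0858]
tcp_rot: [-3.141, 0.001, -3.081]
wrist_force: [-2.5, 0.3, 4.1]
gripper_width: 0.365
```

Call:
arm_command:
  deltas:
    - [[0,0,0],[0,0,0]]
    - [[0,0,0],[0,0,0]]
    - [[0,0,0],[0,0,0]]
    - [[0,0,0],[0,0,0]]
  hand: 50

```text
time: 48.58
tool_pos: [0.5731, -0.0597, 0.0849]
tcp_rot: [3.142, 0.0, -3.082]
wrist_force: [-0.6, 0.4, -0.1]
gripper_width: 0.583
```

Call:
arm_command:
  deltas:
    - [[0,0,0.3],[0,0,0]]
    - [[0,0,0.5],[0,0,0]]
    - [[0,0,0.6],[0,0,0]]
    - [[0,0,0.6],[0,0,0]]
    - [[0,0,0.4],[0,0,0]]

```text
time: 49.2
tool_pos: [0.5735, -0.0598, 0.2079]
tcp_rot: [3.142, 0.003, -3.082]
wrist_force: [0.3, -0.0, -0.7]
gripper_width: 0.583
```

Call:
arm_command:
  deltas:
    - [[-0.4,-0.7,0],[0,0,0]]
    - [[-0.5,-0.8,0],[0,0,0]]
    - [[-0.5,-0.85,0],[0,0,0]]
    - [[-0.5,-0.85,0],[0,0,0]]
    - [[-0.5,-0.85,0],[0,0,0]]

```text
time: 49.82
tool_pos: [0.4521, -0.2634, 0.2055]
tcp_rot: [3.142, 0.0, -3.081]
wrist_force: [0.9, -1.1, 0.1]
gripper_width: 0.588
```

Call:
arm_command:
  deltas:
    - [[-0.5,-0.85,0],[0,0,0]]
    - [[-0.5,-0.85,0],[0,0,0]]
    - [[-0.4,-0.6,0],[0,0,0]]
    - [[0,0,0],[0,0,0]]
    - [[0,0,0],[0,0,0]]

```text
time: 50.45
tool_pos: [0.3831, -0.3771, 0.2051]
tcp_rot: [3.141, 0.0, -3.082]
wrist_force: [0.5, 1.2, 0.0]
gripper_width: 0.587
```

```bash
python3 st.py
python3 - <<'E'
from pl import *
q=cam("side"); save(q,"s10",s=1.5); V=cloud(q)
p=cam("top"); save(p,"t10",s=1.5); W=cloud(p)
print("short side",rect(V,(232,160,287,225),.104,.116))
print("long",rect(W,(272,155,305,225),.1,.116),yaw_edges(W,(272,155,305,225),.1,.116,.07))
print("short",rect(W,(232,160,260,220),.1,.116),yaw_edges(W,(232,160,260,220),.1,.116,.07))
print("part top",rect(W,(250,175,277,205),.06,.072))
print("back",rect(W,(255,200,280,225),.06,.072))
print("joint tray",rect(W,(110,195,195,280),.044,.06))
E
```

```text
50.45 pos [ 383.1 -377.1  205.1] rpy deg [ 179.98    0.   -176.58] F [0.5 1.2 0. ] w mm 50.1
short side (533, array([576.7,   7. ]), array([83.7, 98.4]), 5.91, np.float64(107.5), array([572.5,  38.5]))
long (673, array([573.6, -59.9]), array([113.8,  32.4]), 3.39, np.float64(107.9), array([573.1, -59.6])) [3.1  3.25]
short (492, array([574.1,  37.1]), array([84., 32.]), 4.59, np.float64(108.1), array([573.7,  37. ])) [4.53 4.7 ]
part top (78, array([5.822e+02, 2.000e-01]), array([62.9, 43.1]), 4.61, np.float64(66.8), array([573.3,  -9.5]))
back (216, array([524.7, -14.3]), array([32. , 39.7]), 4.34, np.float64(67.9), array([524.3, -14.3]))
joint tray (213, array([460.9, 275.7]), array([38.3, 38.5]), 78.49, np.float64(50.3), array([461.4, 275.7]))
```

View pics/t10.png

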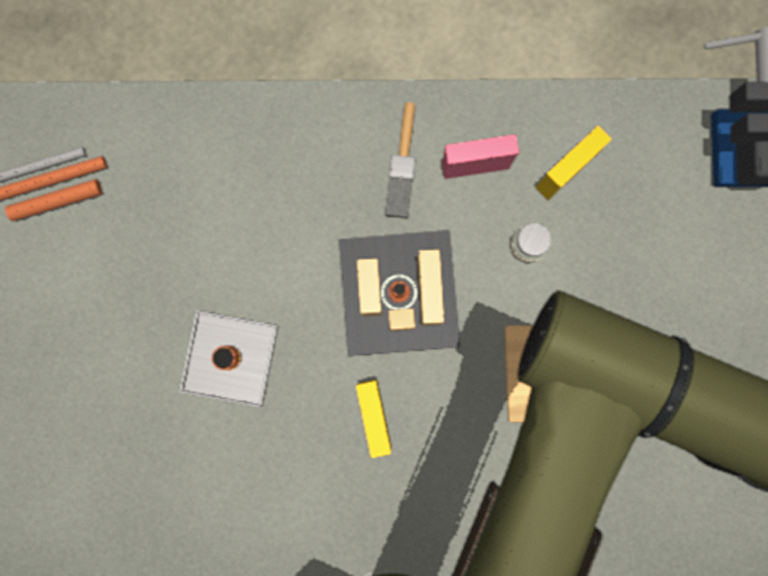

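View pics/s10.png

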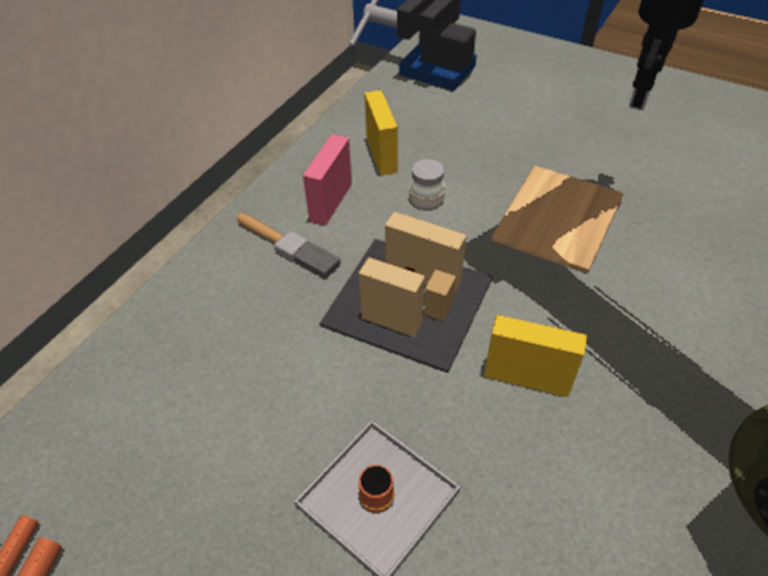

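The final views show everything in place:
- **Bricks:** long at top px (287,191) and short at (246,191), both within about 1 mm of where they started.
- **Parts:** the stepped part is in the ring at (266,194), and the joint is in the tray at (150,239).
- **Bystanders and gripper:** the jar and brush are untouched, and the gripper is clear of everything.

```bash
python3 -c "
from workcell import *
print(sign_off())"
```

```text
the job is handed in; nothing more can be done
None
```

I changed the workpiece in the order you asked and handed the job in after about 50 s of the 126 s allowed. Both bricks went to the board, the joint went into the tray, and the stepped part went onto the ring. Then the short brick and the long brick went back to their own sides.

| Item | Last check (top camera) |
|---|---|
| Long brick | (573.6, -59.9) mm, started at (572.6, -60.0) |
| Short brick | (574.1, 37.1) mm, started at (573.8, 37.1) |
| Stepped part | upright, within about 2 mm of the ring centre |
| Finished joint | upright, within 1 mm of the tray centre |

- **Other objects:** the jar, brush and look-alike bricks look unmoved in the pictures. The gripper was clear of everything at the end.
- **Long brick yaw:** it started at about 2.7°, while the hearth sits at about 4.7°. I set it down between the two, so it now reads 3.1–3.4°, slightly squarer to the hearth than before.
- **Checks that failed or disagreed:**
  - The ring fit and the backstop measurement put the ring centre about 1 mm apart in y; I aimed between them.
  - My last measuring windows for the part (top camera) and the short brick (side camera) caught neighbouring objects, so I discarded their fitted centres. The part figure is from the check made just after placing it, and the last pictures still show it centred in the ring.

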